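# Touch off the tray nest with the pin and set the pin in its reference bush

## Task

The aluminium tray nest has shifted on its slotted sub-plate and must be located before the arm works on its wells: take the red touch-off pin out of its blue block and touch the side of the pin's stem lightly against the side of the nest plate at its three marked points, in the order one, two, three dots, holding a steady light contact for about half a second at each. Then, from what you felt, set the pin down into the brass-ringed reference bush, fully home with its shoulder on the plate, and let go, leaving it upright. Never push the nest harder than 15 newtons with the pin, and leave the other things on the bench where they are.

Things in the scene. Friction and masses are not known exactly. Their poses are not given: they have to be found in the camera images.
- pin_grip (a point): Centre of the grip of the loose touch-off pin (0.12 kg): a red upright square bar 20 x 20 mm, 46 mm tall, faces along the point's x and y axes, z up along the pin. Under the grip: a round steel shoulder, 22 mm diameter, 6 mm thick, its underside 30 mm below this point. At the start the pin stands in its block, shoulder on the block's top
- pin_tip (a point): Centre of the foot of the pin's stem, 60 mm below pin_grip along the pin's axis. The round steel stem under the shoulder is 10 mm diameter and 30 mm long, its last 2.5 mm chamfered
- pin_block: Fixed blue block, 70 x 70 mm and 45 mm tall, origin at the centre of its underside on the bench; the stem stands in a 13.5 mm hole, 38 mm deep, in the middle of its top
- sub_plate: Fixed dark steel plate, 190 mm (its x, roughly away from the robot) by 270 mm (y, left), top 8 mm above the bench; origin at the centre of its underside. On it lies the aluminium nest plate, 150 (x) by 220 (y) mm, 34 mm thick, top 42 mm above the bench, fitted with a 48-well plate with yellow wells (9 mm proud) and 2 black thumb screws at the rear corners (19 mm proud)
- mark1 (a point): Nominal first touch point (one black dot on top): top edge of the nest's long front face (-x face, towards the robot), at x -75, y +80 mm of the nest. Touch the vertical face below it, within 15 mm along the edge, the foot of the stem 5 to 30 mm below the nest's top and clear of the sub-plate; push in +x
- mark2 (a point): Nominal second touch point (two dots): the same front face at x -75, y -80 mm of the nest, touched in the same way, pushing in +x
- mark3 (a point): Nominal third touch point (three dots): top edge of the nest's right end face (-y face) at x -10, y -110 mm of the nest, touched in the same way, pushing in +y. All nominal points are points on the sub-plate, true only if the nest sat central: it really sits up to 8 mm off in x, 8 mm in y and 0.05 rad turned (not measured); it does not move under pushes below 15 N
- bush_nominal (a point): Nominal centre of the bush's mouth in the nest's top, at x -47, y -82 mm of the nest: exactly 28 mm inside its front face and 28 mm inside its right end face. Hole 11 mm wide, 1.5 mm chamfer, 34 mm deep, within a thin brass ring of 28 mm diameter. With the pin home its foot is 4 mm above the sub-plate's top (12 mm above the bench)
- uv_lamp: Loose bystander: grey hand lamp with black ends and handle, 74 x 225 mm, 103 mm tall, origin under its centre
- tray_a: Loose bystander: flat foil tray with yellow wells, 130 x 215 mm, 17 mm tall, origin under its centre
- tray_b: Loose bystander: as tray_a
- bottle_a: Loose bystander: clear sample bottle with white cap, 50 mm diameter, 96 mm tall, origin under its centre
- bottle_b: Loose bystander: as bottle_a with blue cap
- bottle_c: Loose bystander: as bottle_a with red cap
- timer: Loose bystander: white bench timer 70 x 65 x 25 mm, origin under its centre
Not all that is in view belongs to the job. Of the things that look like the part that bears pin_grip, the smallest one is meant.

How it is judged:
By the outcome, as a careful person would: the job done as asked, in the order asked, and still so for the second after the job is handed in, with the robot touching nothing.
It also fails if it takes over 72 s, if anything falls off the work surface, if the arm or the gripper's body presses on something with over 40 N, if the wrist force passes 120 N, or if a joint passes its speed limit or range.

## Robot

A 6-joint arm with a two-finger parallel gripper is mounted at the origin on the work surface. World frame = base frame: x ahead of the robot, y to its left, z up, the work surface at z = 0. Lengths are in m, angles in rad, forces in N, time in s.
With the tool pointing down it reaches from about 0.35 to 0.85 m from the base axis. Payload 8.1 kg.
Tool frame: the origin (TCP) lies between the finger pads; the fingertips stand 17 mm ahead of it and the grasp point (between the pads) lies 2 mm behind it; z points along the fingers, y is the direction in which the jaws open and shut (so a half turn about z gives the same grasp; the last joint's range is limited). The gripper opens to 85 mm and grips with 20 to 120 N. Pads are 22 mm wide; open, the fingers measure 114 mm over their backs; the gripper's body (76 mm by 85 mm) begins 54 mm behind the grasp point. The pads swing forward as they close: fully open they stand 13 mm farther back than shut.
Start: joints at [-1.252, 0.13, 1.488, -0, 1.523, -0.085], TCP at [0.236, -0.552, 0.248] pointing down, gripper open.
Joint ranges: [-2.96, 2.96], [-0.89, 2.26], [0.02, 2.5], [-1.34, 4.48], [0, 2.73], [-2.66, 2.66]. Speed limits (rad/s): [2.39, 2.39, 2.79, 3.14, 3.14, 3.14].

## Interface

Orientations are given as a rotation vector (axis times angle).
In Python, from rig import manip gives the robot as it stands. The module is installed in compiled form; this text tells all that it offers.
- The arm moves only by the tool jog_arm, never from a script. Its argument "rows" is a list of rows, each an object of numbers: "dx", "dy", "dz": the shift along the world's x, y, z in units of 30 mm (1.0 is 30 mm); "rx", "ry", "rz": the turn, a rotation vector about the world's x, y, z in units of 6 degrees (1.0 is 6 degrees); "hand": the closure, from 0 (fully open) to 1 (shut). In form: [{"dx": .., "dy": .., "dz": .., "rx": .., "ry": .., "rz": .., "hand": ..}, ...]. A call has 1 to 20 rows; each row shifts and turns the pose as measured when the row begins; what a row does not reach is not made up. A row lasts 1/12 s, in which the tool goes at most 41.7 mm and 7.16 degrees, less where a joint would pass 70% of its speed; a pose out of reach is approached as far as the arm can. A call is refused whole if a number of a shift passes 1 or a number of a turn 1, either way. A call with a gripper value outside its range is refused whole. The fingers move at their own pace and stop on an object; "force" is the grip in N (left out, the last holds). Time passes only in rows, so rows that do not move let the fingers close. It gives the time, the measured TCP pose, the force and the opening at its end, in the units of the state.
- manip.state(): the state, without advancing time (a new reading comes with each control period).
- manip.capture(name): name is "side" or "top" or "wrist"; returns a dict with "frame" (420x560x3 uint8, red, green, blue), "z_map" (420x560 float32, m along the optical axis (not along the pixel's ray), 0 where there is no reading), "K" (3x3 intrinsics, pixels), "extrinsics" (4x4, takes a point from world to camera coordinates); the wrist camera has in their place "hand_eye" (4x4, takes a point from camera to tool coordinates, whose origin is the TCP and whose axes are the flange's). Camera axes: x right, y up, looking along -z (the intrinsics and any distortion apply to the point x, -y, -z); pixel columns grow to the right and rows downward; lengths in m; the calibration is good to about 2 mm. A picture is of the moment at which its call begins: read the wrist's pose just before it.
- manip.finish_job(): hands the job in, once; it reports no verdict.
The state is a dict: "t": time; "q": joint angles; "joint_vel": joint speeds; "tau": joint torques, N m; "tcp_pos": TCP position; "tcp_rot": TCP orientation; "force": force on the tool from outside, world axes, zero at the start; "ft_torque": the same for the moment, N m; "grip_width": opening from 0.0 (shut) to 1.0 (fully open).
Only numpy, scipy, OpenCV 4.12 (cv2) and the standard library are available. Lean on these libraries where they do the work, as an engineer would, in place of code of your own. Each camera call takes 0.05 s, during which the arm holds its last target.

## Working session

There is one attempt and no reset: what is moved stays moved. The work goes in short steps, Python scripts to look and compute and a tool call to move; the robot and the scene stay as the last step left them, time stands still between calls to the robot, and variables do not carry over. Pictures are saved under pics/ and viewed, and the job is handed in when it is done.

Besides the shell and the picture viewer there is one more tool, called by a JSON object that holds its "name" and its "arguments". jog_arm: Moves the arm, as the interface text tells. Its arguments: {"type":"object","properties":{"rows":{"type":"array","items":{"type":"object","properties":{"dx":{"type":"number"},"dy":{"type":"number"},"dz":{"type":"number"},"rx":{"type":"number"},"ry":{"type":"number"},"rz":{"type":"number"},"hand":{"type":"number"}}}},"force":{"type":"number"}},"required":["rows"]}

```bash
mkdir -p pics; cat > h.py <<'E'
import numpy as np, cv2
from rig import manip
def cap(n,save=None):
    s=manip.state(); c=manip.capture(n)
    if save: cv2.imwrite('pics/'+save,c['frame'][:,:,::-1])
    np.savez('pics/'+n+'_'+(save or 'x')[:-4]+'.npz',pos=s['tcp_pos'],rot=s['tcp_rot'],**{k:v for k,v in c.items()})
    return s,c
E
python3 - <<'E'
from h import *
print(manip.state())
for n in ['top','side','wrist']:
    s,c=cap(n,n+'0.png'); print(n,c.keys()); print(c['K']); print(c.get('extrinsics',c.get('hand_eye')))
E
```

```text
{'t': 0.0, 'q': array([-1.25241438e+00,  1.31141646e-01,  1.48928376e+00,  3.29508615e-05,
        1.52300403e+00, -8.54028902e-02]), 'joint_vel': array([-0.00044542, -0.00024338,  0.00165301,  0.00024535,  0.00030795,
        0.00156022]), 'tau': array([ 1.91221457e-04, -5.69405258e+01, -5.00553954e+01, -9.58746853e-06,
        1.50064391e-02,  6.43806220e-05]), 'tcp_pos': array([ 0.23560744, -0.55124102,  0.2472536 ]), 'tcp_rot': array([-3.07599278e+00, -6.29594629e-01,  2.83825492e-04]), 'force': array([-0.03154587, -0.70165807, -0.14702044]), 'ft_torque': array([-0.01859166,  0.01546648, -0.05433513]), 'grip_width': 0.998724097825708}
top dict_keys(['frame', 'z_map', 'K', 'extrinsics'])
[[447.45320796   0.         276.45903387]
 [  0.         447.45320796 212.50192862]
 [  0.           0.           1.        ]]
[[-0.02625674 -0.99948696 -0.01834107  0.06973454]
 [ 0.99818285 -0.02720909  0.05376485 -0.5983254 ]
 [-0.05423631 -0.01689605  0.99838517 -1.29606151]
 [ 0.          0.          0.          1.        ]]
side dict_keys(['frame', 'z_map', 'K', 'extrinsics'])
[[482.37809725   0.         281.67897268]
 [  0.         482.37809725 204.30271021]
 [  0.           0.           1.        ]]
[[-0.91399768 -0.40538278  0.01652419  0.56962848]
 [ 0.22764855 -0.47870451  0.84794937 -0.17979624]
 [-0.33583386  0.77878546  0.52981961 -1.1555475 ]
 [ 0.          0.          0.          1.        ]]
wrist dict_keys(['frame', 'z_map', 'K', 'hand_eye'])
[[321.52114985   0.         278.24342114]
 [  0.         321.52114985 211.08378608]
 [  0.           0.           1.        ]]
[[ 9.77594718e-04  9.55884622e-01  2.93740759e-01  7.53178216e-02]
 [ 9.99999270e-01 -1.14316701e-03  3.91984295e-04  3.79787791e-04]
 [ 7.10486506e-04  2.93740161e-01 -9.55885042e-01 -1.25309291e-01]
 [ 0.00000000e+00  0.00000000e+00  0.00000000e+00  1.00000000e+00]]
```

View pics/top0.png

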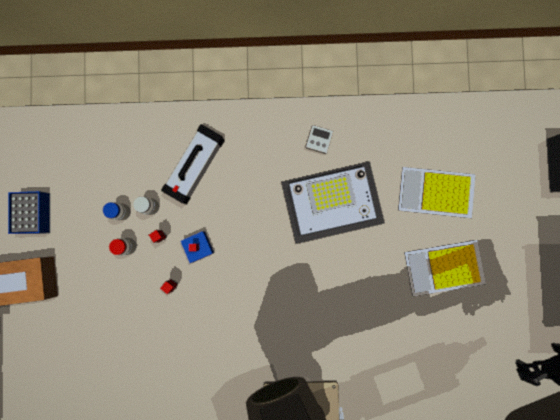

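View pics/side0.png

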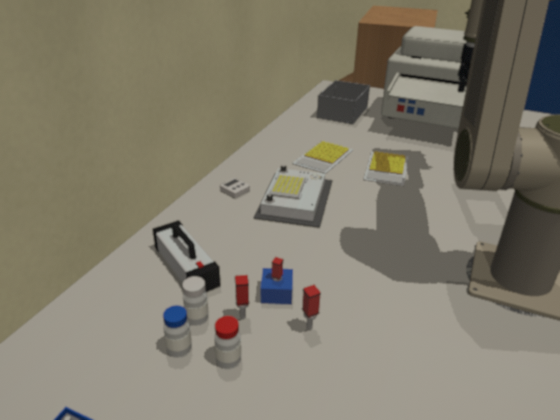

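View pics/wrist0.png

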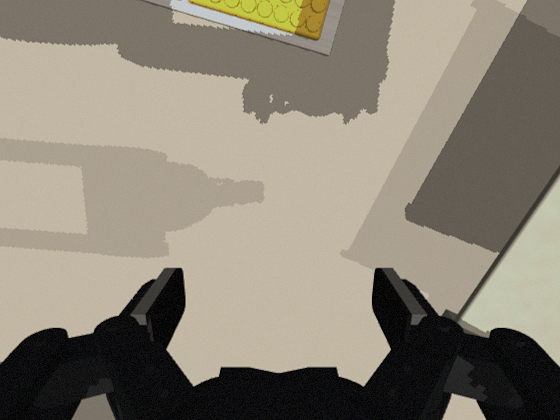

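Three red square bars: top view (157,236), (168,287) and (194,247). The last one stands in the blue block, as described. I'll confirm with crops and measurements.

```bash
cat >> h.py <<'E'
def ray(c,u,v):
    K=c['K'];d=np.array([(u-K[0,2])/K[0,0],-(v-K[1,2])/K[1,1],-1.])
    if 'extrinsics' in c:
        T=np.linalg.inv(c['extrinsics'])
    else:
        P=np.eye(4);P[:3,:3]=cv2.Rodrigues(np.array(c['rot']))[0];P[:3,3]=c['pos'];T=P@c['hand_eye']
    return T[:3,3],T[:3,:3]@d
def onz(c,u,v,z):
    o,d=ray(c,u,v);return o+d*(z-o[2])/d[2]
def dep(c,u,v):
    o,d=ray(c,u,v);return o+d*c['z_map'][int(round(v)),int(round(u))]
def load(n): return dict(np.load('pics/'+n))
E
python3 - <<'E'
from h import *
t=load('top_top0.npz');s=load('side_side0.npz')
for n,c in(('top',t),('side',s)):
    hsv=cv2.cvtColor(c['frame'],cv2.COLOR_RGB2HSV);H,S,V=cv2.split(hsv)
    for col,m in(('red',((H<8)|(H>172))&(S>150)&(V>70)),('blue',(H>105)&(H<130)&(S>130)&(V>60)),('dark',(V<75)&(S<90))):
        k,l,st,ce=cv2.connectedComponentsWithStats(m.astype(np.uint8))
        for i in range(1,k):
            if st[i,4]<40: continue
            u,v=ce[i]; print(n,col,ce[i].round(1),st[i],dep(c,u,v).round(4))
a=cv2.resize(t['frame'][200:310,90:240],None,fx=4,fy=4,interpolation=cv2.INTER_CUBIC)
cv2.imwrite('pics/ct.png',a[:,:,::-1])
a=cv2.resize(s['frame'][240:370,140:340],None,fx=4,fy=4,interpolation=cv2.INTER_CUBIC)
cv2.imwrite('pics/cs.png',a[:,:,::-1])
a=cv2.resize(t['frame'][150:255,270:395],None,fx=5,fy=5,interpolation=cv2.INTER_CUBIC)
cv2.imwrite('pics/cn.png',a[:,:,::-1])
E
```

```text
top red [154.9 235.8] [149 230  13  12  96] [0.5402 0.3862 0.1086]
top red [116.9 246.4] [109 239  17  16 203] [0.5138 0.4959 0.0954]
top red [192.7 247. ] [189 244   8   7  51] [0.5067 0.2862 0.0929]
top red [166.6 287.3] [161 282  12  12  95] [0.3998 0.3558 0.1085]
top blue [ 27.3 211.6] [  9 191  31  42 181] [0.6197 0.7666 0.0605]
top blue [110.6 209.9] [103 203  16  15 195] [0.6154 0.5119 0.0978]
top blue [196.7 246.6] [181 232  31  31 513] [0.5074 0.2791 0.073 ]
top dark [196.2 164.5] [162 125  62  79 540] [0.7417 0.2795 0.0582]
top dark [320.7 133.2] [313 129  16   9  85] [ 0.8298 -0.0827  0.0224]
top dark [553.7 162.2] [547 134  13  58 641] [ 0.7236 -0.7534  0.0259]
top dark [188.8 161.5] [179 145  23  35 190] [0.743  0.2908 0.1048]
top dark [332.3 206.7] [ 282  162  102   81 1451] [ 0.6098 -0.1058  0.0575]
top dark [ 48.  210.1] [ 40 191  10  42  52] [0.6258 0.7313 0.0145]
top dark [126.8 210.3] [124 205   6  12  45] [0.6175 0.49   0.0318]
top dark [132.  243.6] [126 238  10  14  55] [0.5202 0.4744 0.0356]
top dark [555.5 347.2] [551 343   9  13  48] [ 0.2566 -0.5886  0.2638]
[... 716 characters left out ...]
1.1 414.5] [ 55 408  36  12 139] [0.6662 0.74   0.0527]
side dark [499.6 163.9] [  400     0   160   294 10174] [0.1194 0.1118 0.335 ]
side dark [536.7  53. ] [524   0  28 109 127] [ 0.0038 -1.512   0.1849]
side dark [342.8 101.5] [ 317   81   52   43 1630] [ 0.6912 -0.752   0.0863]
side dark [549.5 124.9] [543 120  16  10  45] [0.046  0.0158 0.3931]
side dark [548.7 138. ] [536 123  24  27 140] [0.0453 0.0569 0.3818]
side dark [299.9 213.1] [255 181  75  46 421] [ 0.5709 -0.0052  0.0269]
side dark [175.2 236.9] [153 221  43  38 428] [0.785  0.2754 0.0635]
side dark [469.9 267.5] [467 257   7  24  98] [0.1735 1.0448 0.7553]
side dark [207.4 275.5] [185 262  35  30 503] [0.6489 0.3518 0.0496]
```

View pics/ct.png

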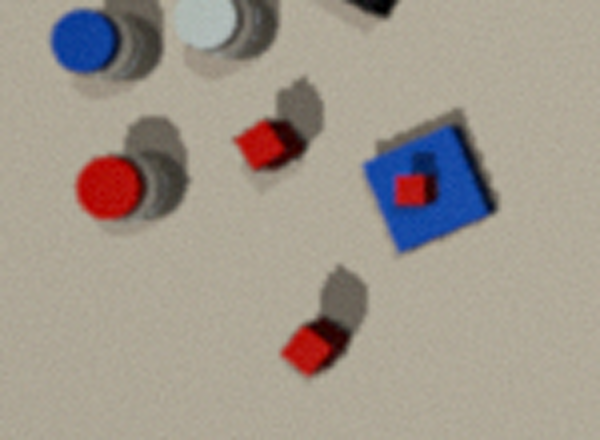

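View pics/cs.png

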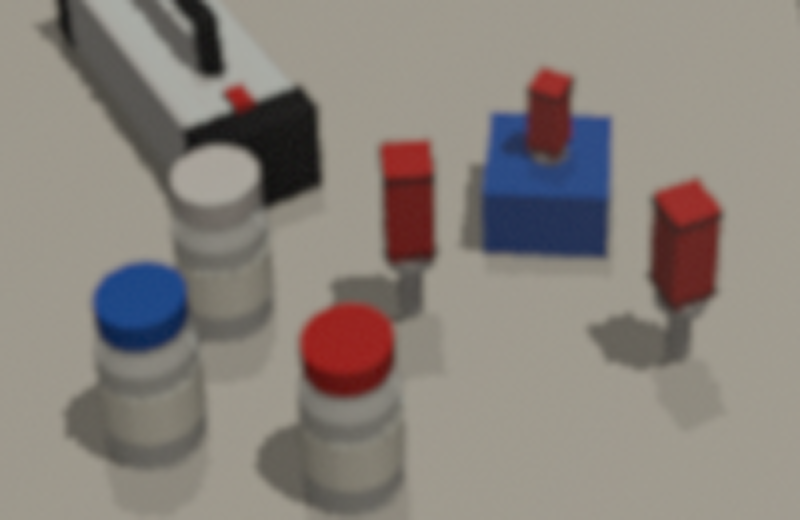

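View pics/cn.png

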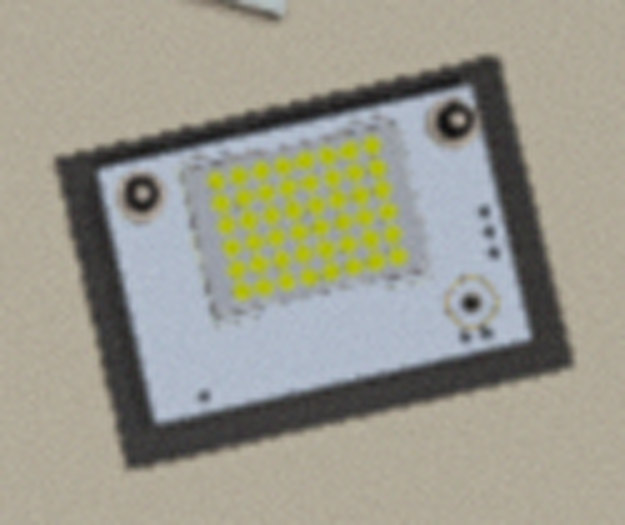

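The block bar at crop (413,190), about 8 px against 12 px for the others and with its top at z≈0.098, is the smallest and sits in the block. It is the pin. The decoys are at (155,236) and (167,287), standing on the bench. Next I move above it.

{"name": "jog_arm", "arguments": {"rows": [{"dx":0.5,"dy":1},{"dx":0.5,"dy":1},{"dx":0.5,"dy":1},{"dx":0.5,"dy":1},{"dx":0.5,"dy":1},{"dx":0.5,"dy":1},{"dx":0.5,"dy":1},{"dx":0.5,"dy":1},{"dx":0.5,"dy":1},{"dx":0.5,"dy":1},{"dx":0.5,"dy":1},{"dx":0.5,"dy":1},{"dx":0.5,"dy":1},{"dx":0.5,"dy":1}]}}

```text
invalid input
```

```bash
python3 - <<'E'
from h import *
t=load('top_top0.npz')
print('pin',onz(t,192.9,247.2,.098))
# sub-plate corners
P=np.array([onz(t,270+a/5,150+b/5,.008) for a,b in((57,158),(495,58),(570,362),(130,465))]);print(P)  # RL,RR,FR,FL
print(P.mean(0),[np.linalg.norm(P[i]-P[(i+1)%4]) for i in range(4)])
N=np.array([onz(t,270+a/5,150+b/5,.042) for a,b in((97,170),(470,85),(532,342),(152,424))]);print(N)
print(N.mean(0),[np.linalg.norm(N[i]-N[(i+1)%4]) for i in range(4)])
for Q in(P,N):
  for d in(Q[0]-Q[1],Q[3]-Q[2]): print('yaw y',np.degrees(np.arctan2(-d[0],d[1])))
  for d in(Q[0]-Q[3],Q[1]-Q[2]): print('yaw x',np.degrees(np.arctan2(d[1],d[0])))
print('bush',onz(t,270+471/5,150+302/5,.042))
E
```

```text
pin [0.50630046 0.28457507 0.098     ]
[[ 0.69174428  0.03679914  0.008     ]
 [ 0.74384089 -0.22401461  0.008     ]
 [ 0.56274068 -0.26117274  0.008     ]
 [ 0.50911195 -0.00123758  0.008     ]]
[ 0.62685945 -0.11240645  0.008     ] [np.float64(0.2659659085220316), np.float64(0.18487297169281783), np.float64(0.2654097379496305), np.float64(0.18655122643925737)]
[[ 0.67992707  0.01377421  0.042     ]
 [ 0.72304512 -0.2024886   0.042     ]
 [ 0.57389659 -0.23241495  0.042     ]
 [ 0.53273771 -0.01366649  0.042     ]]
[ 0.62740162 -0.10869896  0.042     ] [np.float64(0.22051931012493298), np.float64(0.15212123087632146), np.float64(0.22258692935547691), np.float64(0.14972540953966507)]
yaw y 11.295961803325314
yaw y 11.657455842541173
yaw x 11.764775146298536
yaw x 11.59502166734746
yaw y 11.275661664320738
yaw y 10.655971531096403
yaw x 10.560488482310232
yaw x 11.345626399742109
bush [ 0.59778161 -0.19845524  0.042     ]
```

{"name": "jog_arm", "arguments": {"rows": [{"dx":0.5,"dy":1,"dz":0,"rx":0,"ry":0,"rz":0,"hand":0},{"dx":0.5,"dy":1,"dz":0,"rx":0,"ry":0,"rz":0,"hand":0},{"dx":0.5,"dy":1,"dz":0,"rx":0,"ry":0,"rz":0,"hand":0},{"dx":0.5,"dy":1,"dz":0,"rx":0,"ry":0,"rz":0,"hand":0}], "force": 60}}

```text
t: 0.48
tcp_pos: [0.2928, -0.4314, 0.244]
tcp_rot: [-3.076, -0.616, 0.004]
force: [0.8, 0.5, 0.6]
grip_width: 0.999
```

{"name": "jog_arm", "arguments": {"rows": [{"dx":0.5,"dy":1,"dz":0,"rx":0,"ry":0,"rz":0,"hand":0},{"dx":0.5,"dy":1,"dz":0,"rx":0,"ry":0,"rz":0,"hand":0},{"dx":0.5,"dy":1,"dz":0,"rx":0,"ry":0,"rz":0,"hand":0},{"dx":0.5,"dy":1,"dz":0,"rx":0,"ry":0,"rz":0,"hand":0},{"dx":0.5,"dy":1,"dz":0,"rx":0,"ry":0,"rz":0,"hand":0},{"dx":0.5,"dy":1,"dz":0,"rx":0,"ry":0,"rz":0,"hand":0},{"dx":0.5,"dy":1,"dz":0,"rx":0,"ry":0,"rz":0,"hand":0},{"dx":0.5,"dy":1,"dz":0,"rx":0,"ry":0,"rz":0,"hand":0},{"dx":0.5,"dy":1,"dz":0,"rx":0,"ry":0,"rz":0,"hand":0},{"dx":0.5,"dy":1,"dz":0,"rx":0,"ry":0,"rz":0,"hand":0},{"dx":0.5,"dy":1,"dz":0,"rx":0,"ry":0,"rz":0,"hand":0},{"dx":0.2,"dy":1,"dz":0,"rx":0,"ry":0,"rz":0,"hand":0}]}}

```text
t: 1.48
tcp_pos: [0.4673, -0.0511, 0.2412]
tcp_rot: [-3.075, -0.611, 0.005]
force: [1.1, -0.3, -0.7]
grip_width: 0.998
```

{"name": "jog_arm", "arguments": {"rows": [{"dx":0.15,"dy":1,"dz":0,"rx":0,"ry":0,"rz":0,"hand":0},{"dx":0.15,"dy":1,"dz":0,"rx":0,"ry":0,"rz":0,"hand":0},{"dx":0.15,"dy":1,"dz":0,"rx":0,"ry":0,"rz":0,"hand":0},{"dx":0.15,"dy":1,"dz":0,"rx":0,"ry":0,"rz":0,"hand":0},{"dx":0.15,"dy":1,"dz":0,"rx":0,"ry":0,"rz":0,"hand":0},{"dx":0.15,"dy":1,"dz":0,"rx":0,"ry":0,"rz":0,"hand":0},{"dx":0.1,"dy":1,"dz":0,"rx":0,"ry":0,"rz":0,"hand":0},{"dx":0.1,"dy":1,"dz":0,"rx":0,"ry":0,"rz":0,"hand":0},{"dx":0.1,"dy":1,"dz":-0.2,"rx":0,"ry":0,"rz":0,"hand":0},{"dx":0.1,"dy":1,"dz":-0.5,"rx":0,"ry":0,"rz":0,"hand":0},{"dx":0,"dy":0.9,"dz":-0.4,"rx":0,"ry":0,"rz":0,"hand":0},{"dx":0,"dy":0.2,"dz":0,"rx":0,"ry":0,"rz":0,"hand":0}]}}

```text
t: 2.48
tcp_pos: [0.5045, 0.3043, 0.2049]
tcp_rot: [-3.072, -0.617, 0.006]
force: [-0.4, 0.4, -0.1]
grip_width: 0.999
```

```bash
python3 - <<'E'
from h import *
s,c=cap('wrist','w1.png');print(s['tcp_pos'],s['tcp_rot'],s['q'].round(3))
E
```

```text
[0.50448963 0.30429825 0.20488969] [-3.07190745 -0.61738036  0.00621973] [0.45  0.126 1.573 0.009 1.445 1.623]
```

View pics/w1.png

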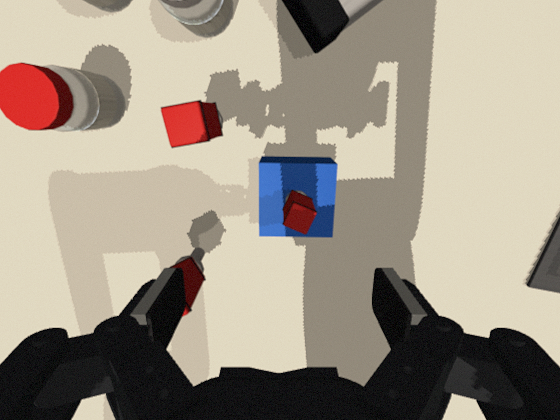

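```bash
python3 - <<'E'
from h import *
c=load('wrist_w1.npz');f=c['frame']
cv2.imwrite('pics/w1c.png',cv2.resize(f[180:250,250:345],None,fx=8,fy=8,interpolation=cv2.INTER_CUBIC)[:,:,::-1])
for p in((300,217),(300,209),(290,197)): print(p,dep(c,*p).round(4))
E
```

```text
(300, 217) [0.5095 0.2892 0.0971]
(300, 209) [0.5151 0.2916 0.0962]
(290, 197) [0.513  0.298  0.0625]
```

View pics/w1c.png

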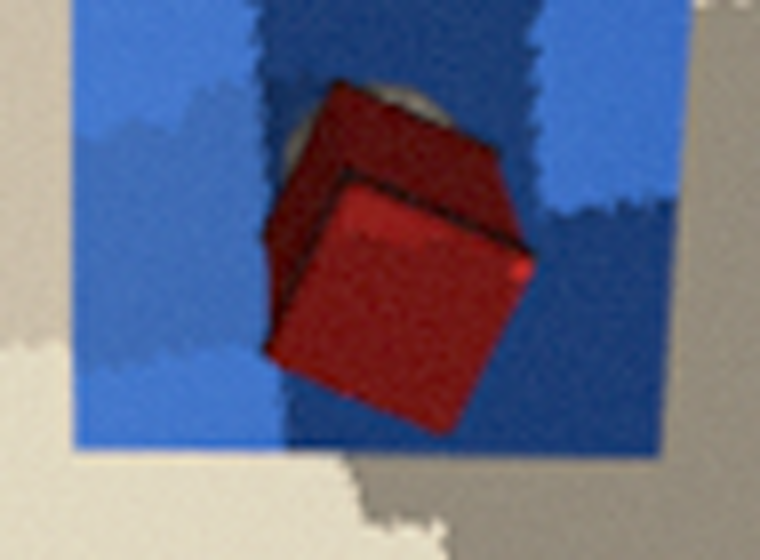

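```bash
python3 - <<'E'
from h import *
c=load('wrist_w1.npz')
Q=np.array([onz(c,250+a/8,180+b/8,.098) for a,b in((348,175),(533,255),(450,435),(268,352))]);print(Q,Q.mean(0))
for i in range(4):
  d=Q[(i+1)%4]-Q[i];print(np.linalg.norm(d),np.degrees(np.arctan2(d[1],d[0])))
R=cv2.Rodrigues(c['rot'])[0];print(R,np.degrees(np.arctan2(R[1,1],R[0,1])))
E
```

```text
[[0.51877396 0.29862684 0.098     ]
 [0.51839466 0.27941493 0.098     ]
 [0.49874245 0.27914326 0.098     ]
 [0.49969948 0.29864075 0.098     ]] [0.50890264 0.28895645 0.098     ]
0.019215660835664488 -91.13101892911676
0.019654093459980957 -179.20801061628066
0.019520968306204187 87.18990878288494
0.019074484678172462 -0.04178638069206881
[[ 0.92234712  0.38632284 -0.0055184 ]
 [ 0.38635561 -0.92232094  0.00730963]
 [-0.00226586 -0.00887408 -0.99995806]] -67.27316679385328
```

The grip corners in w1 give 19.0–19.7 mm sides (20 expected), a top height of 0.097 (0.098 expected) and a yaw of about -1°. I align and descend.

{"name": "jog_arm", "arguments": {"rows": [{"dx":0.05,"dy":-0.3,"dz":-0.3,"rx":-0.07,"ry":-0.05,"rz":-1,"hand":0},{"dx":0.05,"dy":-0.2,"dz":-0.3,"rx":0,"ry":0,"rz":-1,"hand":0},{"dx":0,"dy":0,"dz":-0.3,"rx":0,"ry":0,"rz":-1,"hand":0},{"dx":0,"dy":0,"dz":-0.3,"rx":0,"ry":0,"rz":-0.9,"hand":0},{"dx":0,"dy":0,"dz":0,"rx":0,"ry":0,"rz":0,"hand":0}]}}

```text
t: 2.95
tcp_pos: [0.5081, 0.286, 0.1699]
tcp_rot: [3.138, -0.042, 0.003]
force: [-1.7, -1.0, -1.0]
grip_width: 0.997
```

```bash
cat >> h.py <<'E'
def st():
    s=manip.state();R=cv2.Rodrigues(s['tcp_rot'])[0]
    print('t',round(s['t'],2),'p',s['tcp_pos'].round(4),'yaw',np.degrees(np.arctan2(R[1,1],R[0,1])).round(2),'z',R[:,2].round(4),'F',s['force'].round(2),'w',round(s['grip_width'],3),'q6',s['q'][5].round(2)); return s
E
python3 -c "from h import *;st()"
```

```text
t 2.95 p [0.5081 0.286  0.1699] yaw -91.54 z [ 0.0016 -0.0033 -1.    ] F [-1.73 -0.99 -1.  ] w 0.997 q6 2.03
```

{"name": "jog_arm", "arguments": {"rows": [{"dx":0,"dy":0.06,"dz":-0.6,"rx":0.03,"ry":0.015,"rz":0.1,"hand":0},{"dx":0,"dy":0,"dz":-0.7,"rx":0,"ry":0,"rz":0,"hand":0},{"dx":0,"dy":0,"dz":-0.7,"rx":0,"ry":0,"rz":0,"hand":0},{"dx":0,"dy":0,"dz":-0.6,"rx":0,"ry":0,"rz":0,"hand":0},{"dx":0,"dy":0,"dz":-0.4,"rx":0,"ry":0,"rz":0,"hand":0},{"dx":0,"dy":0,"dz":0,"rx":0,"ry":0,"rz":0,"hand":0}]}}

```text
t: 3.45
tcp_pos: [0.5119, 0.2835, 0.0836]
tcp_rot: [-3.14, 0.002, -0.012]
force: [-0.3, -0.1, 0.3]
grip_width: 1.0
```

```bash
python3 - <<'E'
from h import *
st();cap('wrist','w2.png');cap('side','s2.png')
s=load('side_s2.npz')['frame'];w=load('wrist_w2.npz')['frame']
o=np.zeros((420,800,3),np.uint8);o[:,:400]=w[:,80:480];o[:,400:]=cv2.resize(s[200:340,205:340],(400,415))[:,:].repeat(1,0)[:415].copy() if False else cv2.resize(s[200:340,205:338],(400,420))
cv2.imwrite('pics/c2.png',o[:,:,::-1])
E
```

```text
t 3.45 p [0.5119 0.2835 0.0836] yaw -90.07 z [ 0.0076  0.0016 -1.    ] F [-0.3  -0.12  0.32] w 1.0 q6 1.99
```

View pics/c2.png

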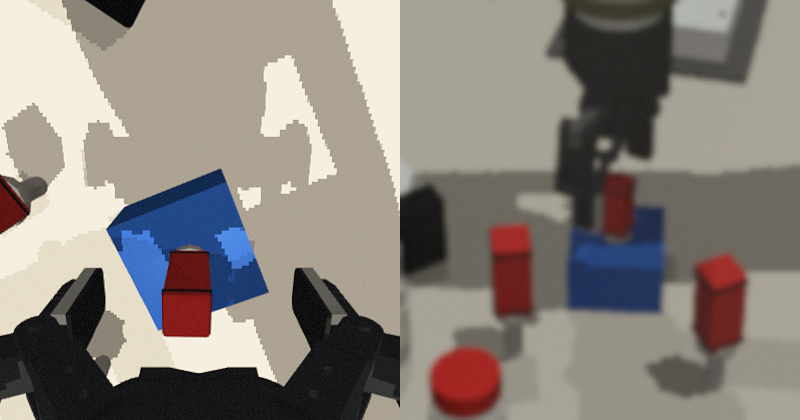

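{"name": "jog_arm", "arguments": {"rows": [{"dx":-0.13,"dy":0.15,"dz":-0.2,"rx":-0.015,"ry":0.07,"rz":-0.1,"hand":0},{"dx":0,"dy":0,"dz":-0.02,"rx":0,"ry":0,"rz":0,"hand":0}]}}

```text
t: 3.72
tcp_pos: [0.511, 0.2896, 0.0824]
tcp_rot: [-3.138, 0.021, -0.01]
force: [-0.6, -0.4, -0.9]
grip_width: 1.0
```

```bash
python3 -c "from h import *;st()"
```

```text
t 3.72 p [0.511  0.2896 0.0824] yaw -90.77 z [ 0.0065  0.0031 -1.    ] F [-0.62 -0.41 -0.86] w 1.0 q6 2.01
```

{"name": "jog_arm", "arguments": {"rows": [{"dx":-0.1,"dy":-0.05,"dz":-0.2,"rx":0,"ry":0,"rz":0,"hand":0},{"dx":0,"dy":0,"dz":0,"rx":0,"ry":0,"rz":0,"hand":0},{"dx":0,"dy":0,"dz":0,"rx":0,"ry":0,"rz":0,"hand":0}]}}

```text
t: 3.97
tcp_pos: [0.5092, 0.2893, 0.0785]
tcp_rot: [-3.137, 0.019, -0.016]
force: [0.4, 0.1, -0.3]
grip_width: 0.997
```

{"name": "jog_arm", "arguments": {"rows": [{"dx":0,"dy":0,"dz":0,"rx":0,"ry":0,"rz":0,"hand":0}]}}

```text
t: 4.05
tcp_pos: [0.5091, 0.2893, 0.0786]
tcp_rot: [-3.137, 0.018, -0.016]
force: [0.6, 0.5, -0.2]
grip_width: 1.0
```

{"name": "jog_arm", "arguments": {"rows": [{"dx":0,"dy":0,"dz":-0.2,"rx":0,"ry":0,"rz":0,"hand":0}]}}

```text
t: 4.13
tcp_pos: [0.5102, 0.2899, 0.0741]
tcp_rot: [-3.135, 0.018, -0.02]
force: [0.1, -0.3, 0.1]
grip_width: 0.998
```

{"name": "jog_arm", "arguments": {"rows": [{"dx":-0.04,"dy":-0.05,"dz":0.08,"rx":-0.03,"ry":0.11,"rz":0,"hand":0},{"dx":0,"dy":0,"dz":0,"rx":0,"ry":0,"rz":0,"hand":0}]}}

```text
t: 4.3
tcp_pos: [0.5081, 0.2879, 0.0753]
tcp_rot: [-3.14, 0.017, 0.002]
force: [-0.1, 0.7, 0.0]
grip_width: 0.999
```

```bash
python3 -c "from h import *;st()"
```

```text
t 4.3 p [0.5081 0.2879 0.0753] yaw -90.63 z [-0.001   0.0018 -1.    ] F [-0.07  0.73  0.  ] w 0.999 q6 2.01
```

Well placed, with tilt about 2 mrad. I close on it.

{"name": "jog_arm", "arguments": {"rows": [{"dx":0,"dy":0,"dz":0,"rx":0,"ry":0,"rz":0,"hand":0.5},{"dx":0,"dy":0,"dz":0,"rx":0,"ry":0,"rz":0,"hand":0.6},{"dx":0,"dy":0,"dz":0,"rx":0,"ry":0,"rz":0,"hand":0.7},{"dx":0,"dy":0,"dz":0,"rx":0,"ry":0,"rz":0,"hand":0.8},{"dx":0,"dy":0,"dz":0,"rx":0,"ry":0,"rz":0,"hand":1},{"dx":0,"dy":0,"dz":0,"rx":0,"ry":0,"rz":0,"hand":1},{"dx":0,"dy":0,"dz":0,"rx":0,"ry":0,"rz":0,"hand":1}], "force": 60}}

```text
t: 4.88
tcp_pos: [0.5084, 0.2877, 0.0754]
tcp_rot: [-3.14, 0.018, 0.002]
force: [0.3, 0.1, -0.4]
grip_width: 0.227
```

```bash
python3 -c "from h import *;st()"
```

```text
t 4.88 p [0.5084 0.2877 0.0754] yaw -90.66 z [-0.0012  0.0017 -1.    ] F [ 0.34  0.1  -0.39] w 0.227 q6 2.01
```

{"name": "jog_arm", "arguments": {"rows": [{"dx":0,"dy":0,"dz":0.2,"rx":0,"ry":0,"rz":0,"hand":1},{"dx":0,"dy":0,"dz":0.3,"rx":0,"ry":0,"rz":0,"hand":1},{"dx":0,"dy":0,"dz":0.4,"rx":0,"ry":0,"rz":0,"hand":1},{"dx":0,"dy":0,"dz":0.5,"rx":0,"ry":0,"rz":0,"hand":1},{"dx":0,"dy":0,"dz":0.6,"rx":0,"ry":0,"rz":0,"hand":1},{"dx":0,"dy":0,"dz":0.8,"rx":0,"ry":0,"rz":0,"hand":1},{"dx":0,"dy":0,"dz":0.6,"rx":0,"ry":0,"rz":0,"hand":1}]}}

```text
t: 5.47
tcp_pos: [0.5049, 0.2864, 0.1807]
tcp_rot: [3.14, -0.018, -0.013]
force: [0.3, -0.7, -1.2]
grip_width: 0.223
```

```bash
python3 - <<'E'
from h import *
st();cap('wrist','w3.png');cap('side','s3.png')
s=load('side_s3.npz')['frame'];w=load('wrist_w3.npz')['frame']
o=np.zeros((420,800,3),np.uint8);o[:,:400]=w[:,80:480];o[:,400:]=cv2.resize(s[180:320,205:338],(400,420))
cv2.imwrite('pics/c3.png',o[:,:,::-1])
# nest geometry estimate
t=load('top_top0.npz')
E
```

```text
t 5.47 p [0.5049 0.2864 0.1807] yaw -90.65 z [-0.0085 -0.0013 -1.    ] F [ 0.25 -0.74 -1.18] w 0.223 q6 2.01
```

View pics/c3.png

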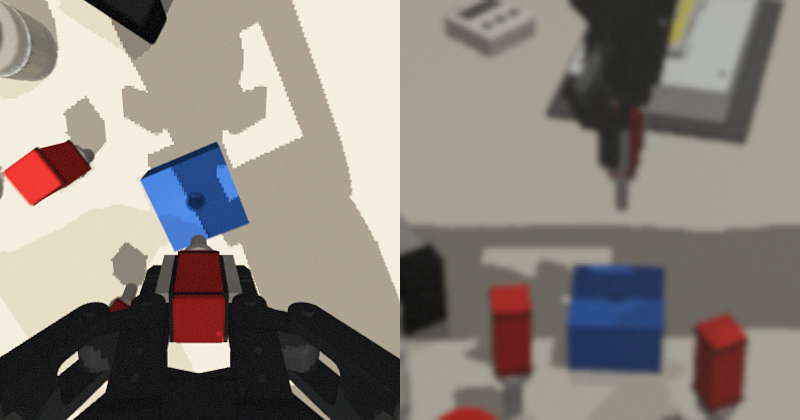

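Pin lifted: the block hole is empty at left (195,200) and the pin hangs upright at right (622,180). Next I go to the pre-touch pose off mark 1.

{"name": "jog_arm", "arguments": {"rows": [{"dx":0,"dy":-0.6,"dz":0,"rx":0.01,"ry":-0.08,"rz":0,"hand":1},{"dx":0,"dy":-1,"dz":0,"rx":0,"ry":0,"rz":0,"hand":1},{"dx":0,"dy":-1,"dz":0,"rx":0,"ry":0,"rz":0,"hand":1},{"dx":0,"dy":-1,"dz":0,"rx":0,"ry":0,"rz":0,"hand":1},{"dx":0,"dy":-1,"dz":0,"rx":0,"ry":0,"rz":0,"hand":1},{"dx":0,"dy":-1,"dz":0,"rx":0,"ry":0,"rz":0,"hand":1},{"dx":0,"dy":-1,"dz":0,"rx":0,"ry":0,"rz":0,"hand":1},{"dx":0,"dy":-1,"dz":0,"rx":0,"ry":0,"rz":0,"hand":1},{"dx":0,"dy":-1,"dz":0,"rx":0,"ry":0,"rz":0,"hand":1},{"dx":0,"dy":-1,"dz":0,"rx":0,"ry":0,"rz":0,"hand":1},{"dx":0,"dy":-0.8,"dz":0,"rx":0,"ry":0,"rz":0,"hand":1},{"dx":0,"dy":-0.4,"dz":0,"rx":0,"ry":0,"rz":0,"hand":1},{"dx":0,"dy":0,"dz":0,"rx":0,"ry":0,"rz":0,"hand":1},{"dx":0,"dy":0,"dz":0,"rx":0,"ry":0,"rz":0,"hand":1}]}}

```text
t: 6.73
tcp_pos: [0.4982, -0.0503, 0.18]
tcp_rot: [-3.138, 0.013, 0.001]
force: [0.7, 0.7, -1.1]
grip_width: 0.225
```

```bash
python3 - <<'E'
from h import *
st();cap('wrist','w4.png')
E
```

```text
t 6.73 p [ 0.4982 -0.0503  0.18  ] yaw -90.47 z [-7.0e-04  3.1e-03 -1.0e+00] F [ 0.75  0.72 -1.14] w 0.225 q6 1.37
```

View pics/w4.png

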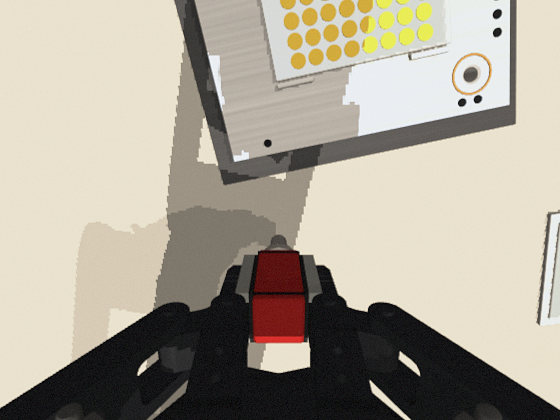

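The wrist view shows the one dot at (268,143), the bush at (471,74), two dots at (462,102)/(478,99) and three dots at (497,~14–32). I cast these onto z=0.042.

```bash
python3 - <<'E'
from h import *
c=load('wrist_w4.npz')
for n,p in dict(FL=(234,161),FR=(510,104),dot1=(267.5,143),dotsA=(462,102.5),dotsB=(478,99),three=(497,14),three2=(497,32),bush=(471,74)).items(): print(n,onz(c,*p,.042).round(4))
for n,p in dict(sFL=(224,185),sFR=(516,124)).items(): print(n,onz(c,*p,.008).round(4))
a,b=onz(c,234,161,.042),onz(c,510,104,.042);d=a-b;print(np.linalg.norm(d),np.degrees(np.arctan2(-d[0],d[1])))
print(dep(c,400,120),dep(c,360,70))
cv2.imwrite('pics/w4c.png',cv2.resize(c['frame'][0:200,200:530],None,fx=2.4,fy=2.4,interpolation=cv2.INTER_CUBIC)[:,:,::-1])
E
```

```text
FL [ 0.5357 -0.014   0.042 ]
FR [ 0.5783 -0.2301  0.042 ]
dot1 [ 0.5499 -0.0417  0.042 ]
dotsA [ 0.5797 -0.1928  0.042 ]
dotsB [ 0.5822 -0.2047  0.042 ]
three [ 0.6399 -0.2082  0.042 ]
three2 [ 0.6283 -0.2105  0.042 ]
bush [ 0.6001 -0.1963  0.042 ]
sFL [0.5082 0.0013 0.008 ]
sFR [ 0.562 -0.262  0.008]
0.2202628919838796 11.170763899979578
[ 0.56701347 -0.1461142   0.04238883] [ 0.60368156 -0.11267423  0.04062889]
```

View pics/w4c.png

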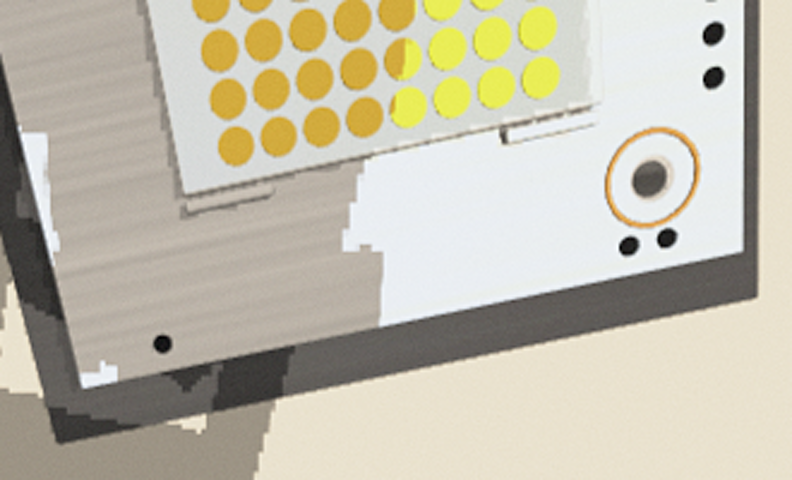

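{"name": "jog_arm", "arguments": {"rows": [{"dx":0.1,"dy":0.05,"dz":-0.5,"rx":-0.03,"ry":0,"rz":0,"hand":1},{"dx":0.1,"dy":0.05,"dz":-0.6,"rx":0,"ry":0,"rz":0,"hand":1},{"dx":0.1,"dy":0,"dz":-0.6,"rx":0,"ry":0,"rz":0,"hand":1},{"dx":0.1,"dy":0,"dz":-0.6,"rx":0,"ry":0,"rz":0,"hand":1},{"dx":0.1,"dy":0,"dz":-0.5,"rx":0,"ry":0,"rz":0,"hand":1},{"dx":0,"dy":0,"dz":-0.2,"rx":0,"ry":0,"rz":0,"hand":1},{"dx":0,"dy":0,"dz":0,"rx":0,"ry":0,"rz":0,"hand":1}]}}

```text
t: 7.37
tcp_pos: [0.5139, -0.0389, 0.0872]
tcp_rot: [-3.14, -0.0, -0.002]
force: [-1.5, 0.8, -1.2]
grip_width: 0.222
```

```bash
python3 -c "from h import *;st()"
```

```text
t 7.37 p [ 0.5139 -0.0389  0.0872] yaw -89.98 z [ 0.0012  0.0014 -1.    ] F [-1.55  0.79 -1.24] w 0.222 q6 1.39
```

{"name": "jog_arm", "arguments": {"rows": [{"dx":0.15,"dy":-0.28,"dz":-0.1,"rx":0,"ry":0,"rz":-0.08,"hand":1},{"dx":0,"dy":0,"dz":0,"rx":0,"ry":0,"rz":0,"hand":1},{"dx":0,"dy":0,"dz":0,"rx":0,"ry":0,"rz":0,"hand":1}]}}

```text
t: 7.62
tcp_pos: [0.5191, -0.0464, 0.0852]
tcp_rot: [-3.14, 0.01, -0.002]
force: [-0.3, -0.2, -1.0]
grip_width: 0.226
```

```bash
python3 - <<'E'
from h import *
st();cap('wrist','w5.png')
E
```

```text
t 7.62 p [ 0.5191 -0.0464  0.0852] yaw -90.36 z [ 0.0015  0.0015 -1.    ] F [-0.26 -0.18 -1.04] w 0.226 q6 1.39
```

View pics/w5.png

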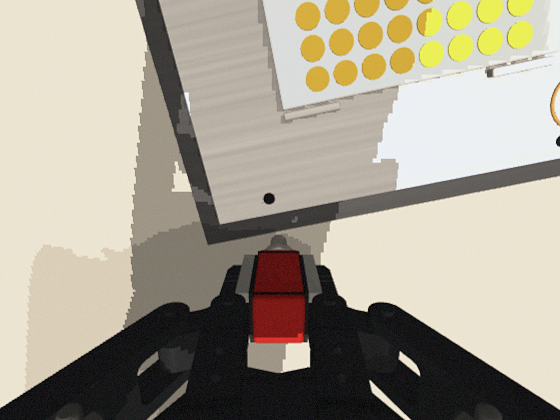

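{"name": "jog_arm", "arguments": {"rows": [{"dx":0.1,"dy":0.02,"dz":0,"rx":0,"ry":0,"rz":0,"hand":1},{"dx":0.1,"dy":0.02,"dz":0,"rx":0,"ry":0,"rz":0,"hand":1},{"dx":0.03,"dy":0.006,"dz":0,"rx":0,"ry":0,"rz":0,"hand":1},{"dx":0.03,"dy":0.006,"dz":0,"rx":0,"ry":0,"rz":0,"hand":1}]}}

```text
t: 8.0
tcp_pos: [0.5295, -0.0456, 0.0882]
tcp_rot: [-3.141, 0.012, -0.01]
force: [-1.7, -0.2, -1.1]
grip_width: 0.227
```

{"name": "jog_arm", "arguments": {"rows": [{"dx":0.03,"dy":0.006,"dz":0,"rx":0,"ry":0,"rz":0,"hand":1},{"dx":0.03,"dy":0.006,"dz":0,"rx":0,"ry":0,"rz":0,"hand":1}]}}

```text
t: 8.17
tcp_pos: [0.5319, -0.0452, 0.0887]
tcp_rot: [-3.141, 0.012, -0.011]
force: [0.4, 0.2, -0.9]
grip_width: 0.227
```

{"name": "jog_arm", "arguments": {"rows": [{"dx":0.03,"dy":0.006,"dz":0,"rx":0,"ry":0,"rz":0,"hand":1},{"dx":0.03,"dy":0.006,"dz":0,"rx":0,"ry":0,"rz":0,"hand":1}]}}

```text
t: 8.33
tcp_pos: [0.5339, -0.0448, 0.0887]
tcp_rot: [-3.141, 0.012, -0.012]
force: [0.5, 0.9, -0.8]
grip_width: 0.229
```

{"name": "jog_arm", "arguments": {"rows": [{"dx":0,"dy":0,"dz":-0.1,"rx":-0.01,"ry":0.07,"rz":0,"hand":1},{"dx":0,"dy":0,"dz":0,"rx":0,"ry":0,"rz":0,"hand":1}]}}

```text
t: 8.5
tcp_pos: [0.534, -0.0448, 0.0855]
tcp_rot: [3.141, -0.012, -0.001]
force: [0.1, -0.7, -1.8]
grip_width: 0.223
```

```bash
python3 -c "from h import *;st()"
```

```text
t 8.5 p [ 0.534  -0.0448  0.0855] yaw -90.42 z [-5.e-04 -8.e-04 -1.e+00] F [ 0.09 -0.7  -1.84] w 0.223 q6 1.4
```

Upright again. I continue in small steps.

{"name": "jog_arm", "arguments": {"rows": [{"dx":0.03,"dy":0.006,"dz":0,"rx":0,"ry":0,"rz":0,"hand":1}]}}

```text
t: 8.58
tcp_pos: [0.5348, -0.0446, 0.0852]
tcp_rot: [3.141, -0.011, -0.002]
force: [-0.2, -0.8, 0.2]
grip_width: 0.229
```

{"name": "jog_arm", "arguments": {"rows": [{"dx":0.03,"dy":0.006,"dz":0,"rx":0,"ry":0,"rz":0,"hand":1}]}}

```text
t: 8.67
tcp_pos: [0.5356, -0.0443, 0.085]
tcp_rot: [3.141, -0.012, -0.002]
force: [0.3, -0.1, -1.1]
grip_width: 0.228
```

{"name": "jog_arm", "arguments": {"rows": [{"dx":0.03,"dy":0.006,"dz":0,"rx":0,"ry":0,"rz":0,"hand":1}]}}

```text
t: 8.75
tcp_pos: [0.5365, -0.0441, 0.0849]
tcp_rot: [3.141, -0.011, -0.003]
force: [-0.2, 0.8, -1.4]
grip_width: 0.223
```

{"name": "jog_arm", "arguments": {"rows": [{"dx":0.03,"dy":0.006,"dz":0,"rx":0,"ry":0,"rz":0,"hand":1}]}}

```text
t: 8.83
tcp_pos: [0.5373, -0.0439, 0.0848]
tcp_rot: [3.141, -0.011, -0.003]
force: [-2.6, 1.0, -0.5]
grip_width: 0.227
```

{"name": "jog_arm", "arguments": {"rows": [{"dx":0.02,"dy":0.004,"dz":0,"rx":0,"ry":0,"rz":0,"hand":1}]}}

```text
t: 8.92
tcp_pos: [0.5376, -0.0437, 0.0846]
tcp_rot: [3.141, -0.011, -0.005]
force: [-2.8, 1.3, -0.1]
grip_width: 0.225
```

```bash
python3 -c "from h import *;st()"
```

```text
t 8.92 p [ 0.5376 -0.0437  0.0846] yaw -90.42 z [-3.1e-03 -5.0e-04 -1.0e+00] F [-2.84  1.31 -0.05] w 0.225 q6 1.4
```

{"name": "jog_arm", "arguments": {"rows": [{"dx":0.02,"dy":0.004,"dz":0,"rx":0,"ry":0,"rz":0,"hand":1},{"dx":0.02,"dy":0.004,"dz":0,"rx":0,"ry":0,"rz":0,"hand":1}]}}

```text
t: 9.08
tcp_pos: [0.5379, -0.0434, 0.0842]
tcp_rot: [3.141, -0.011, -0.009]
force: [-3.8, -0.3, 0.7]
grip_width: 0.221
```

```bash
python3 -c "from h import *;st()"
```

```text
t 9.08 p [ 0.5379 -0.0434  0.0842] yaw -90.41 z [-5.7e-03 -4.0e-04 -1.0e+00] F [-3.84 -0.3   0.74] w 0.221 q6 1.4
```

{"name": "jog_arm", "arguments": {"rows": [{"dx":0.012,"dy":0.002,"dz":0,"rx":0,"ry":-0.012,"rz":0,"hand":1},{"dx":0.012,"dy":0.002,"dz":0,"rx":0,"ry":-0.012,"rz":0,"hand":1}]}}

```text
t: 9.25
tcp_pos: [0.5379, -0.0433, 0.084]
tcp_rot: [3.141, -0.011, -0.008]
force: [-3.9, -0.1, 1.0]
grip_width: 0.227
```

```bash
python3 -c "from h import *;st()"
```

```text
t 9.25 p [ 0.5379 -0.0433  0.084 ] yaw -90.41 z [-4.9e-03 -5.0e-04 -1.0e+00] F [-3.9  -0.12  1.03] w 0.227 q6 1.4
```

Steady at about -3.9 N. I hold it a further 0.5 s.

{"name": "jog_arm", "arguments": {"rows": [{"dx":0.012,"dy":0.002,"dz":0,"rx":0,"ry":-0.012,"rz":0,"hand":1},{"dx":0.012,"dy":0.002,"dz":0,"rx":0,"ry":-0.012,"rz":0,"hand":1},{"dx":0.012,"dy":0.002,"dz":0,"rx":0,"ry":-0.012,"rz":0,"hand":1},{"dx":0.012,"dy":0.002,"dz":0,"rx":0,"ry":-0.012,"rz":0,"hand":1}]}}

```text
t: 9.58
tcp_pos: [0.538, -0.043, 0.0836]
tcp_rot: [3.141, -0.011, -0.004]
force: [-5.7, -0.9, 2.5]
grip_width: 0.226
```

```bash
python3 -c "from h import *;st()"
```

```text
t 9.58 p [ 0.538  -0.043   0.0836] yaw -90.41 z [-2.6e-03 -3.0e-04 -1.0e+00] F [-5.72 -0.85  2.47] w 0.226 q6 1.4
```

{"name": "jog_arm", "arguments": {"rows": [{"dx":0.012,"dy":0.002,"dz":0,"rx":0,"ry":-0.012,"rz":0,"hand":1},{"dx":0.012,"dy":0.002,"dz":0,"rx":0,"ry":-0.012,"rz":0,"hand":1},{"dx":0.012,"dy":0.002,"dz":0,"rx":0,"ry":-0.012,"rz":0,"hand":1}]}}

```text
t: 9.83
tcp_pos: [0.538, -0.0429, 0.0834]
tcp_rot: [3.141, -0.011, -0.002]
force: [-5.5, -0.9, 2.2]
grip_width: 0.225
```

```bash
python3 -c "from h import *;st()"
```

```text
t 9.83 p [ 0.538  -0.0429  0.0834] yaw -90.41 z [-1.1e-03 -5.0e-04 -1.0e+00] F [-5.47 -0.89  2.21] w 0.225 q6 1.4
```

Touch 1 is done (held about 0.9 s at 3–5.7 N). I back off and go to mark 2, with a firmer grip.

{"name": "jog_arm", "arguments": {"rows": [{"dx":-0.3,"dy":-0.06,"dz":0,"rx":0,"ry":0,"rz":0,"hand":1},{"dx":-0.4,"dy":-0.08,"dz":0,"rx":0,"ry":0,"rz":0,"hand":1},{"dx":0,"dy":-0.6,"dz":0.1,"rx":0,"ry":0,"rz":0,"hand":1},{"dx":0.12,"dy":-0.6,"dz":0,"rx":0,"ry":0,"rz":0,"hand":1},{"dx":0.12,"dy":-0.6,"dz":0,"rx":0,"ry":0,"rz":0,"hand":1},{"dx":0.12,"dy":-0.6,"dz":0,"rx":0,"ry":0,"rz":0,"hand":1},{"dx":0,"dy":0,"dz":0,"rx":0,"ry":0,"rz":0,"hand":1}], "force": 100}}

```text
t: 10.42
tcp_pos: [0.5328, -0.1214, 0.0888]
tcp_rot: [3.139, -0.006, 0.022]
force: [0.5, -0.2, -1.6]
grip_width: 0.224
```

```bash
python3 -c "from h import *;st()"
```

```text
t 10.42 p [ 0.5328 -0.1214  0.0888] yaw -90.23 z [ 0.0139 -0.0024 -0.9999] F [ 0.46 -0.19 -1.6 ] w 0.224 q6 1.25
```

{"name": "jog_arm", "arguments": {"rows": [{"dx":0.1,"dy":-0.6,"dz":-0.05,"rx":0.02,"ry":0.13,"rz":0,"hand":1},{"dx":0.12,"dy":-0.7,"dz":0,"rx":0,"ry":0,"rz":0,"hand":1},{"dx":0.15,"dy":-0.7,"dz":0,"rx":0,"ry":0,"rz":0,"hand":1},{"dx":0.15,"dy":-0.5,"dz":0,"rx":0,"ry":0,"rz":0,"hand":1},{"dx":0,"dy":-0.1,"dz":0,"rx":0,"ry":0,"rz":0,"hand":1},{"dx":0,"dy":0,"dz":0,"rx":0,"ry":0,"rz":0,"hand":1}]}}

```text
t: 10.92
tcp_pos: [0.5528, -0.202, 0.0887]
tcp_rot: [3.14, -0.008, 0.015]
force: [-0.5, 0.2, -1.2]
grip_width: 0.218
```

```bash
python3 -c "from h import *;st()"
```

```text
t 10.92 p [ 0.5528 -0.202   0.0887] yaw -90.3 z [ 0.0097 -0.0013 -1.    ] F [-0.45  0.18 -1.19] w 0.218 q6 1.14
```

{"name": "jog_arm", "arguments": {"rows": [{"dx":0.05,"dy":-0.03,"dz":-0.12,"rx":0.012,"ry":0.09,"rz":-0.02,"hand":1},{"dx":0,"dy":0,"dz":0,"rx":0,"ry":0,"rz":0,"hand":1}]}}

```text
t: 11.08
tcp_pos: [0.5546, -0.2018, 0.085]
tcp_rot: [-3.141, 0.012, -0.001]
force: [0.1, 0.1, -1.9]
grip_width: 0.224
```

```bash
python3 - <<'E'
from h import *
st();cap('wrist','w6.png')
E
```

```text
t 11.08 p [ 0.5546 -0.2018  0.085 ] yaw -90.44 z [ 4.e-04  4.e-04 -1.e+00] F [ 0.09  0.09 -1.93] w 0.224 q6 1.14
```

View pics/w6.png

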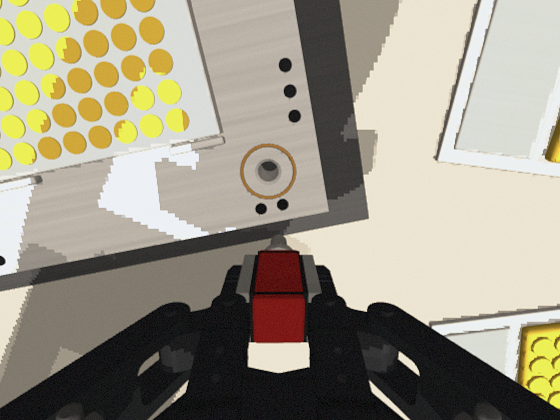

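The pin tip at (279,240) is off the two dots (261–283,207). I approach.

{"name": "jog_arm", "arguments": {"rows": [{"dx":0.1,"dy":0.015,"dz":0,"rx":0,"ry":0,"rz":0,"hand":1},{"dx":0.06,"dy":0.01,"dz":0,"rx":0,"ry":0,"rz":0,"hand":1},{"dx":0.03,"dy":0.006,"dz":0,"rx":0,"ry":0,"rz":0,"hand":1}]}}

```text
t: 11.38
tcp_pos: [0.5607, -0.1982, 0.0849]
tcp_rot: [-3.14, 0.008, -0.0]
force: [-1.3, 0.2, -0.8]
grip_width: 0.221
```

{"name": "jog_arm", "arguments": {"rows": [{"dx":0.03,"dy":0.006,"dz":0,"rx":0,"ry":0.02,"rz":0,"hand":1},{"dx":0.03,"dy":0.006,"dz":0,"rx":0,"ry":0,"rz":0,"hand":1}]}}

```text
t: 11.55
tcp_pos: [0.5628, -0.197, 0.085]
tcp_rot: [-3.14, 0.006, 0.003]
force: [0.1, 0.3, -2.0]
grip_width: 0.222
```

```bash
python3 -c "from h import *;st()"
```

```text
t 11.55 p [ 0.5628 -0.197   0.085 ] yaw -90.23 z [-0.0019  0.0012 -1.    ] F [ 0.07  0.31 -1.96] w 0.222 q6 1.15
```

{"name": "jog_arm", "arguments": {"rows": [{"dx":0.03,"dy":-0.01,"dz":0,"rx":0,"ry":-0.015,"rz":-0.02,"hand":1},{"dx":0.03,"dy":-0.01,"dz":0,"rx":0,"ry":0,"rz":0,"hand":1}]}}

```text
t: 11.72
tcp_pos: [0.5649, -0.1973, 0.085]
tcp_rot: [-3.14, 0.009, 0.0]
force: [-0.4, -0.6, -0.8]
grip_width: 0.222
```

{"name": "jog_arm", "arguments": {"rows": [{"dx":0.03,"dy":-0.005,"dz":0,"rx":0,"ry":0,"rz":0,"hand":1}]}}

```text
t: 11.8
tcp_pos: [0.566, -0.1975, 0.0851]
tcp_rot: [-3.14, 0.009, 0.0]
force: [0.4, -0.1, -1.3]
grip_width: 0.22
```

{"name": "jog_arm", "arguments": {"rows": [{"dx":0.03,"dy":-0.005,"dz":0,"rx":0,"ry":0,"rz":0,"hand":1}]}}

```text
t: 11.88
tcp_pos: [0.5669, -0.1977, 0.0851]
tcp_rot: [-3.14, 0.009, 0.0]
force: [0.4, -0.0, -1.8]
grip_width: 0.22
```

{"name": "jog_arm", "arguments": {"rows": [{"dx":0.03,"dy":-0.005,"dz":0,"rx":0,"ry":0,"rz":0,"hand":1}]}}

```text
t: 11.97
tcp_pos: [0.5678, -0.198, 0.0851]
tcp_rot: [-3.14, 0.01, 0.0]
force: [-2.3, -0.5, -0.1]
grip_width: 0.219
```

{"name": "jog_arm", "arguments": {"rows": [{"dx":0.018,"dy":0,"dz":0,"rx":0,"ry":-0.008,"rz":0,"hand":1},{"dx":0.014,"dy":0,"dz":0,"rx":0,"ry":-0.012,"rz":0,"hand":1}]}}

```text
t: 12.13
tcp_pos: [0.568, -0.1982, 0.0848]
tcp_rot: [-3.14, 0.01, 0.0]
force: [-2.6, -1.0, 0.5]
grip_width: 0.22
```

```bash
python3 -c "from h import *;st()"
```

```text
t 12.13 p [ 0.568  -0.1982  0.0848] yaw -90.36 z [-1.0e-04  1.3e-03 -1.0e+00] F [-2.64 -0.95  0.45] w 0.22 q6 1.16
```

{"name": "jog_arm", "arguments": {"rows": [{"dx":0.014,"dy":0.002,"dz":0,"rx":0,"ry":-0.01,"rz":0,"hand":1},{"dx":0.014,"dy":0.002,"dz":0,"rx":0,"ry":-0.01,"rz":0,"hand":1},{"dx":0.014,"dy":0.002,"dz":0,"rx":0,"ry":-0.01,"rz":0,"hand":1}]}}

```text
t: 12.38
tcp_pos: [0.5682, -0.1983, 0.0844]
tcp_rot: [-3.14, 0.011, -0.001]
force: [-3.1, -1.3, 1.0]
grip_width: 0.222
```

```bash
python3 -c "from h import *;st()"
```

```text
t 12.38 p [ 0.5682 -0.1983  0.0844] yaw -90.38 z [ 9.0e-04  1.2e-03 -1.0e+00] F [-3.14 -1.25  0.97] w 0.222 q6 1.16
```

{"name": "jog_arm", "arguments": {"rows": [{"dx":0.012,"dy":0.002,"dz":0,"rx":0,"ry":-0.01,"rz":0,"hand":1},{"dx":0.012,"dy":0.002,"dz":0,"rx":0,"ry":-0.01,"rz":0,"hand":1},{"dx":0.012,"dy":0.002,"dz":0,"rx":0,"ry":-0.01,"rz":0,"hand":1}]}}

```text
t: 12.63
tcp_pos: [0.5685, -0.1984, 0.0843]
tcp_rot: [-3.141, 0.011, -0.004]
force: [-4.6, -1.3, 1.2]
grip_width: 0.217
```

```bash
python3 -c "from h import *;st()"
```

```text
t 12.63 p [ 0.5685 -0.1984  0.0843] yaw -90.39 z [ 0.0023  0.001  -1.    ] F [-4.58 -1.34  1.22] w 0.217 q6 1.15
```

{"name": "jog_arm", "arguments": {"rows": [{"dx":0.012,"dy":0.002,"dz":0,"rx":0,"ry":-0.008,"rz":0,"hand":1},{"dx":0.012,"dy":0.002,"dz":0,"rx":0,"ry":-0.008,"rz":0,"hand":1},{"dx":0.012,"dy":0.002,"dz":0,"rx":0,"ry":-0.008,"rz":0,"hand":1}]}}

```text
t: 12.88
tcp_pos: [0.5685, -0.1986, 0.0842]
tcp_rot: [-3.141, 0.011, -0.004]
force: [-5.6, -0.7, 2.0]
grip_width: 0.219
```

```bash
python3 -c "from h import *;st()"
```

```text
t 12.88 p [ 0.5685 -0.1986  0.0842] yaw -90.4 z [ 2.8e-03  8.0e-04 -1.0e+00] F [-5.58 -0.73  2.02] w 0.219 q6 1.15
```

Touch 2 is done (held about 0.9 s, up to 5.6 N). I back off, lift and go around to the right end.

{"name": "jog_arm", "arguments": {"rows": [{"dx":-0.3,"dy":-0.06,"dz":0,"rx":0,"ry":0.02,"rz":0,"hand":1},{"dx":-0.1,"dy":-0.1,"dz":0.5,"rx":0,"ry":0,"rz":0,"hand":1},{"dx":0,"dy":-0.2,"dz":0.8,"rx":0,"ry":0,"rz":0,"hand":1},{"dx":0.3,"dy":-0.4,"dz":0.6,"rx":0,"ry":0,"rz":0,"hand":1},{"dx":0.8,"dy":-0.4,"dz":0,"rx":0,"ry":0,"rz":0,"hand":1},{"dx":0.8,"dy":-0.3,"dz":0,"rx":0,"ry":0,"rz":0,"hand":1},{"dx":0.8,"dy":-0.2,"dz":0,"rx":0,"ry":0,"rz":0,"hand":1},{"dx":0.2,"dy":-0.1,"dz":0,"rx":0,"ry":0,"rz":0,"hand":1},{"dx":0,"dy":0,"dz":0,"rx":0,"ry":0,"rz":0,"hand":1}]}}

```text
t: 13.63
tcp_pos: [0.6477, -0.2545, 0.1545]
tcp_rot: [3.141, -0.011, 0.023]
force: [-0.9, 0.4, -0.4]
grip_width: 0.22
```

```bash
python3 - <<'E'
from h import *
st();cap('wrist','w7.png')
E
```

```text
t 13.63 p [ 0.6477 -0.2545  0.1545] yaw -90.4 z [ 1.470e-02 -9.000e-04 -9.999e-01] F [-0.89  0.36 -0.43] w 0.22 q6 1.13
```

View pics/w7.png

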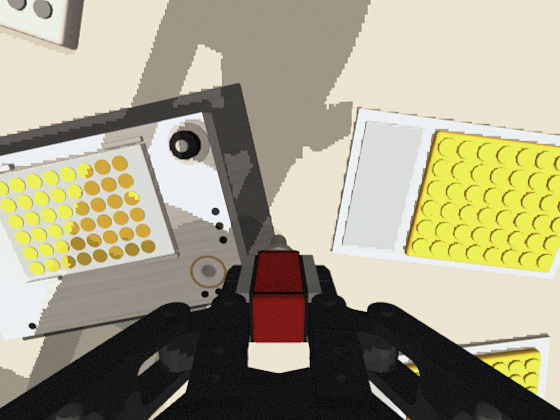

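```bash
python3 - <<'E'
from h import *
c=load('wrist_w7.npz')
print('tray',onz(c,333,250,.017).round(4),onz(c,358,110,.017).round(4))
for p in((215,211),(219,226),(223,240)):print('dot',onz(c,*p,.042).round(4))
print('RR',onz(c,207,112,.042).round(4),'bush',onz(c,208.5,271.5,.042).round(4))
E
```

```text
tray [ 0.6081 -0.303   0.017 ] [ 0.7264 -0.3177  0.017 ]
dot [ 0.652  -0.2058  0.042 ]
dot [ 0.6397 -0.2082  0.042 ]
dot [ 0.628  -0.2107  0.042 ]
RR [ 0.7252 -0.2046  0.042 ] bush [ 0.6005 -0.1974  0.042 ]
```

{"name": "jog_arm", "arguments": {"rows": [{"dx":0,"dy":0.1,"dz":-0.3,"rx":0.01,"ry":0.14,"rz":0,"hand":1},{"dx":0,"dy":0.05,"dz":-0.6,"rx":0,"ry":0,"rz":0,"hand":1},{"dx":0,"dy":0,"dz":-0.6,"rx":0,"ry":0,"rz":0,"hand":1},{"dx":0,"dy":0,"dz":-0.5,"rx":0,"ry":0,"rz":0,"hand":1},{"dx":0,"dy":0,"dz":0,"rx":0,"ry":0,"rz":0,"hand":1},{"dx":0,"dy":0,"dz":0,"rx":0,"ry":0,"rz":0,"hand":1}]}}

```text
t: 14.18
tcp_pos: [0.6442, -0.2472, 0.0943]
tcp_rot: [-3.141, 0.011, 0.002]
force: [0.2, -0.6, -0.3]
grip_width: 0.22
```

```bash
python3 -c "from h import *;st()"
```

```text
t 14.18 p [ 0.6442 -0.2472  0.0943] yaw -90.39 z [-1.5e-03  8.0e-04 -1.0e+00] F [ 0.2  -0.64 -0.3 ] w 0.22 q6 1.14
```

{"name": "jog_arm", "arguments": {"rows": [{"dx":0,"dy":0.1,"dz":-0.3,"rx":-0.01,"ry":-0.01,"rz":0,"hand":1},{"dx":0,"dy":0,"dz":0,"rx":0,"ry":0,"rz":0,"hand":1},{"dx":0,"dy":0,"dz":0,"rx":0,"ry":0,"rz":0,"hand":1}]}}

```text
t: 14.43
tcp_pos: [0.6438, -0.2435, 0.0861]
tcp_rot: [3.141, -0.01, -0.0]
force: [0.6, 0.5, -0.4]
grip_width: 0.22
```

```bash
python3 -c "from h import *;st()"
```

```text
t 14.43 p [ 0.6438 -0.2435  0.0861] yaw -90.38 z [-1.e-04 -5.e-04 -1.e+00] F [ 0.61  0.47 -0.38] w 0.22 q6 1.14
```

{"name": "jog_arm", "arguments": {"rows": [{"dx":-0.02,"dy":0.12,"dz":0,"rx":0,"ry":0,"rz":0,"hand":1},{"dx":-0.02,"dy":0.12,"dz":0,"rx":0,"ry":0,"rz":0,"hand":1},{"dx":-0.01,"dy":0.06,"dz":0,"rx":0,"ry":0,"rz":0,"hand":1},{"dx":-0.005,"dy":0.03,"dz":0,"rx":0,"ry":0,"rz":0,"hand":1},{"dx":-0.005,"dy":0.03,"dz":0,"rx":0,"ry":0,"rz":0,"hand":1}]}}

```text
t: 14.85
tcp_pos: [0.6432, -0.232, 0.0891]
tcp_rot: [3.14, -0.01, 0.006]
force: [1.4, 0.8, -1.0]
grip_width: 0.223
```

```bash
python3 -c "from h import *;st()"
```

```text
t 14.85 p [ 0.6432 -0.232   0.0891] yaw -90.37 z [ 0.0036 -0.0021 -1.    ] F [ 1.44  0.81 -0.97] w 0.223 q6 1.16
```

{"name": "jog_arm", "arguments": {"rows": [{"dx":-0.01,"dy":0.05,"dz":-0.1,"rx":0.02,"ry":0.035,"rz":0,"hand":1},{"dx":-0.005,"dy":0.03,"dz":0,"rx":0,"ry":0,"rz":0,"hand":1},{"dx":-0.005,"dy":0.03,"dz":0,"rx":0,"ry":0,"rz":0,"hand":1}]}}

```text
t: 15.1
tcp_pos: [0.6431, -0.2285, 0.0866]
tcp_rot: [3.141, -0.01, 0.001]
force: [0.6, -0.1, -1.4]
grip_width: 0.223
```

```bash
python3 - <<'E'
from h import *
st();cap('wrist','w8.png')
E
```

```text
t 15.1 p [ 0.6431 -0.2285  0.0866] yaw -90.37 z [ 8.e-04 -3.e-04 -1.e+00] F [ 0.62 -0.06 -1.43] w 0.223 q6 1.16
```

View pics/w8.png

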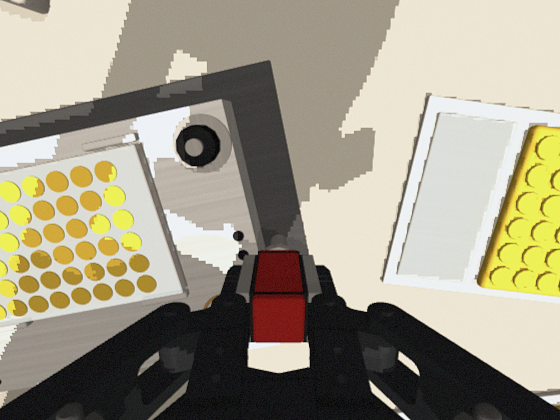

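The stem (279,243) is just off the right end face beside the three dots. I continue slowly.

{"name": "jog_arm", "arguments": {"rows": [{"dx":-0.005,"dy":0.035,"dz":0,"rx":0,"ry":0,"rz":0,"hand":1},{"dx":-0.005,"dy":0.035,"dz":0,"rx":0,"ry":0,"rz":0,"hand":1}]}}

```text
t: 15.32
tcp_pos: [0.6425, -0.2262, 0.0861]
tcp_rot: [3.142, -0.01, 0.0]
force: [-0.7, 0.2, -2.0]
grip_width: 0.216
```

{"name": "jog_arm", "arguments": {"rows": [{"dx":-0.005,"dy":0.03,"dz":0,"rx":0,"ry":0,"rz":0,"hand":1}]}}

```text
t: 15.4
tcp_pos: [0.6423, -0.2252, 0.0861]
tcp_rot: [-3.142, 0.01, 0.0]
force: [-0.1, 0.7, -1.0]
grip_width: 0.221
```

{"name": "jog_arm", "arguments": {"rows": [{"dx":-0.005,"dy":0.03,"dz":0,"rx":0,"ry":0,"rz":0,"hand":1}]}}

```text
t: 15.48
tcp_pos: [0.6421, -0.2242, 0.086]
tcp_rot: [-3.142, 0.01, 0.0]
force: [-0.3, -0.9, -0.7]
grip_width: 0.225
```

{"name": "jog_arm", "arguments": {"rows": [{"dx":-0.005,"dy":0.03,"dz":0,"rx":0,"ry":0,"rz":0,"hand":1}]}}

```text
t: 15.57
tcp_pos: [0.6419, -0.2232, 0.086]
tcp_rot: [-3.142, 0.01, 0.0]
force: [0.6, -0.3, -0.3]
grip_width: 0.224
```

{"name": "jog_arm", "arguments": {"rows": [{"dx":-0.005,"dy":0.025,"dz":0,"rx":0,"ry":0,"rz":0,"hand":1}]}}

```text
t: 15.65
tcp_pos: [0.6417, -0.2223, 0.086]
tcp_rot: [-3.141, 0.01, 0.0]
force: [0.1, 0.5, -1.5]
grip_width: 0.22
```

{"name": "jog_arm", "arguments": {"rows": [{"dx":-0.004,"dy":0.025,"dz":0,"rx":0,"ry":0,"rz":0,"hand":1}]}}

```text
t: 15.73
tcp_pos: [0.6416, -0.2219, 0.0861]
tcp_rot: [3.141, -0.01, 0.0]
force: [-0.1, -3.4, -0.8]
grip_width: 0.219
```

{"name": "jog_arm", "arguments": {"rows": [{"dx":-0.004,"dy":0.02,"dz":0,"rx":0,"ry":0,"rz":0,"hand":1}]}}

```text
t: 15.82
tcp_pos: [0.6417, -0.2218, 0.0864]
tcp_rot: [3.14, -0.011, 0.001]
force: [0.0, -2.9, -1.7]
grip_width: 0.22
```

```bash
python3 -c "from h import *;st()"
```

```text
t 15.82 p [ 0.6417 -0.2218  0.0864] yaw -90.38 z [ 6.0e-04 -1.7e-03 -1.0e+00] F [ 0.03 -2.94 -1.74] w 0.22 q6 1.17
```

{"name": "jog_arm", "arguments": {"rows": [{"dx":-0.003,"dy":0.02,"dz":0,"rx":0.012,"ry":0,"rz":0,"hand":1},{"dx":-0.003,"dy":0.02,"dz":0,"rx":0.012,"ry":0,"rz":0,"hand":1},{"dx":-0.003,"dy":0.018,"dz":0,"rx":0.012,"ry":0,"rz":0,"hand":1}]}}

```text
t: 16.07
tcp_pos: [0.6415, -0.2217, 0.0869]
tcp_rot: [3.141, -0.012, 0.003]
force: [0.2, -4.0, -1.1]
grip_width: 0.218
```

```bash
python3 -c "from h import *;st()"
```

```text
t 16.07 p [ 0.6415 -0.2217  0.0869] yaw -90.42 z [ 1.6e-03 -4.0e-04 -1.0e+00] F [ 0.19 -4.02 -1.11] w 0.218 q6 1.17
```

{"name": "jog_arm", "arguments": {"rows": [{"dx":-0.003,"dy":0.016,"dz":0,"rx":0.01,"ry":0,"rz":0,"hand":1},{"dx":-0.003,"dy":0.016,"dz":0,"rx":0.01,"ry":0,"rz":0,"hand":1},{"dx":-0.003,"dy":0.016,"dz":0,"rx":0.01,"ry":0,"rz":0,"hand":1}]}}

```text
t: 16.32
tcp_pos: [0.6414, -0.2217, 0.0871]
tcp_rot: [-3.141, 0.013, -0.004]
force: [0.4, -5.3, -2.5]
grip_width: 0.226
```

```bash
python3 -c "from h import *;st()"
```

```text
t 16.32 p [ 0.6414 -0.2217  0.0871] yaw -90.47 z [ 0.0025  0.001  -1.    ] F [ 0.37 -5.34 -2.55] w 0.226 q6 1.17
```

{"name": "jog_arm", "arguments": {"rows": [{"dx":-0.003,"dy":0.014,"dz":0,"rx":0.008,"ry":0,"rz":0,"hand":1},{"dx":-0.003,"dy":0.014,"dz":0,"rx":0.008,"ry":0,"rz":0,"hand":1},{"dx":-0.003,"dy":0.014,"dz":0,"rx":0.008,"ry":0,"rz":0,"hand":1}]}}

```text
t: 16.57
tcp_pos: [0.6413, -0.2217, 0.0872]
tcp_rot: [-3.14, 0.014, -0.005]
force: [0.6, -4.8, -2.4]
grip_width: 0.223
```

```bash
python3 -c "from h import *;st()"
```

```text
t 16.57 p [ 0.6413 -0.2217  0.0872] yaw -90.5 z [ 0.0034  0.0019 -1.    ] F [ 0.62 -4.83 -2.36] w 0.223 q6 1.17
```

```bash
python3 - <<'E'
import numpy as np
p1=np.array([.5370,-.0438]);p2=np.array([.5676,-.1980]);p3=np.array([.6417,-.2220])
d=p1-p2;th=np.arctan2(-d[0],d[1]);n=np.array([np.cos(th),np.sin(th)]);y=np.array([-n[1],n[0]])
b=n*(n@p2+.033)+y*(y@p3+.033);print(np.degrees(th),b, 'face corner',n*(n@p2+.005)+y*(y@p3+.005))
# arc along: touch offsets from marks (nest y of touch rel right face, minus 110)
print('touch1 y',(y@p1-y@p3-.005-.110+.0)*1e3,'touch2 y',(y@p2-y@p3-.005-.110)*1e3,'touch3 x',(n@p3-n@p2-.005-.075)*1e3)
E
```

```text
11.224160413073076 [ 0.60093512 -0.19644604] face corner [ 0.57892081 -0.22936063]
touch1 y 80.17124146421565 touch2 y -77.03562861467117 touch3 x -11.988850139724658
```

Touch positions along the edges are y +80, y -77 and x -12 mm, all within 15 mm. The bush from touch is (0.6009,-0.1964), and vision gives (0.600,-0.197). I back off, lift and go over the bush.

{"name": "jog_arm", "arguments": {"rows": [{"dx":0.06,"dy":-0.3,"dz":0,"rx":-0.015,"ry":0.03,"rz":0,"hand":1},{"dx":0,"dy":0,"dz":0.5,"rx":0,"ry":0,"rz":0,"hand":1},{"dx":0,"dy":0,"dz":0.8,"rx":0,"ry":0,"rz":0,"hand":1},{"dx":0,"dy":0.1,"dz":0.3,"rx":0,"ry":0,"rz":0,"hand":1},{"dx":-0.5,"dy":0.4,"dz":0,"rx":0,"ry":0,"rz":0,"hand":1},{"dx":-0.5,"dy":0.4,"dz":0,"rx":0,"ry":0,"rz":0,"hand":1},{"dx":-0.3,"dy":0.2,"dz":0,"rx":0,"ry":0,"rz":0,"hand":1},{"dx":0,"dy":0,"dz":0,"rx":0,"ry":0,"rz":0,"hand":1},{"dx":0,"dy":0,"dz":0,"rx":0,"ry":0,"rz":0,"hand":1}]}}

```text
t: 17.32
tcp_pos: [0.6027, -0.1936, 0.1348]
tcp_rot: [-3.132, 0.012, 0.005]
force: [0.6, -0.0, -1.2]
grip_width: 0.221
```

```bash
python3 -c "from h import *;st()"
```

```text
t 17.32 p [ 0.6027 -0.1936  0.1348] yaw -90.45 z [-0.0033  0.0097 -0.9999] F [ 0.6  -0.02 -1.21] w 0.221 q6 1.18
```

{"name": "jog_arm", "arguments": {"rows": [{"dx":-0.06,"dy":-0.09,"dz":-0.2,"rx":-0.09,"ry":-0.03,"rz":0,"hand":1},{"dx":0,"dy":0,"dz":-0.3,"rx":0,"ry":0,"rz":0,"hand":1},{"dx":0,"dy":0,"dz":0,"rx":0,"ry":0,"rz":0,"hand":1},{"dx":0,"dy":0,"dz":0,"rx":0,"ry":0,"rz":0,"hand":1}]}}

```text
t: 17.65
tcp_pos: [0.6019, -0.1971, 0.1174]
tcp_rot: [3.141, -0.012, 0.0]
force: [0.2, 0.2, -1.1]
grip_width: 0.225
```

```bash
python3 - <<'E'
from h import *
st();cap('wrist','w9.png')
E
```

```text
t 17.65 p [ 0.6019 -0.1971  0.1174] yaw -90.44 z [ 3.e-04 -2.e-04 -1.e+00] F [ 0.22  0.2  -1.15] w 0.225 q6 1.18
```

View pics/w9.png

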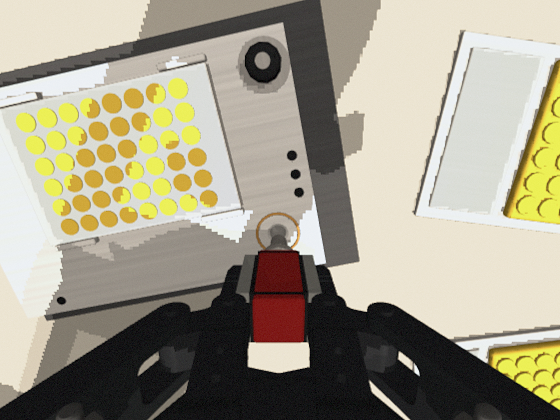

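The foot (278,240) is over the brass ring (277,232). I trim and descend.

{"name": "jog_arm", "arguments": {"rows": [{"dx":-0.035,"dy":0.025,"dz":-0.2,"rx":0,"ry":0,"rz":0,"hand":1},{"dx":0,"dy":0,"dz":-0.15,"rx":0,"ry":0,"rz":0,"hand":1},{"dx":0,"dy":0,"dz":0,"rx":0,"ry":0,"rz":0,"hand":1}]}}

```text
t: 17.95
tcp_pos: [0.6007, -0.1966, 0.1051]
tcp_rot: [-3.141, 0.013, 0.001]
force: [0.4, 1.5, -1.6]
grip_width: 0.221
```

```bash
python3 -c "from h import *;st()"
```

```text
t 17.95 p [ 0.6007 -0.1966  0.1051] yaw -90.48 z [-8.e-04  4.e-04 -1.e+00] F [ 0.4   1.46 -1.58] w 0.221 q6 1.18
```

{"name": "jog_arm", "arguments": {"rows": [{"dx":0.005,"dy":0.005,"dz":-0.1,"rx":0,"ry":-0.008,"rz":0,"hand":1},{"dx":0,"dy":0,"dz":-0.1,"rx":0,"ry":0,"rz":0,"hand":1}]}}

```text
t: 18.12
tcp_pos: [0.601, -0.1965, 0.0989]
tcp_rot: [-3.141, 0.013, -0.001]
force: [0.5, -0.0, -1.3]
grip_width: 0.22
```

```bash
python3 -c "from h import *;st()"
```

```text
t 18.12 p [ 0.601  -0.1965  0.0989] yaw -90.48 z [ 5.e-04  3.e-04 -1.e+00] F [ 0.45 -0.04 -1.34] w 0.22 q6 1.18
```

{"name": "jog_arm", "arguments": {"rows": [{"dx":0,"dy":0,"dz":-0.1,"rx":0,"ry":0,"rz":0,"hand":1}]}}

```text
t: 18.2
tcp_pos: [0.6011, -0.1966, 0.0957]
tcp_rot: [-3.141, 0.013, -0.001]
force: [0.1, -0.3, -2.0]
grip_width: 0.222
```

```bash
python3 -c "from h import *;st()"
```

```text
t 18.2 p [ 0.6011 -0.1966  0.0957] yaw -90.48 z [ 7.e-04  2.e-04 -1.e+00] F [ 0.11 -0.28 -2.02] w 0.222 q6 1.18
```

The stem is in the bush 7 mm with no side load. I continue.

{"name": "jog_arm", "arguments": {"rows": [{"dx":0,"dy":0,"dz":-0.1,"rx":0,"ry":0,"rz":0,"hand":1},{"dx":0,"dy":0,"dz":-0.1,"rx":0,"ry":0,"rz":0,"hand":1},{"dx":0,"dy":0,"dz":-0.1,"rx":0,"ry":0,"rz":0,"hand":1}]}}

```text
t: 18.45
tcp_pos: [0.6012, -0.1966, 0.0859]
tcp_rot: [-3.142, 0.013, -0.002]
force: [-0.2, -0.1, -1.3]
grip_width: 0.22
```

```bash
python3 -c "from h import *;st()"
```

```text
t 18.45 p [ 0.6012 -0.1966  0.0859] yaw -90.47 z [ 0.001  0.    -1.   ] F [-0.18 -0.09 -1.32] w 0.22 q6 1.18
```

{"name": "jog_arm", "arguments": {"rows": [{"dx":0,"dy":0,"dz":-0.1,"rx":0,"ry":0.006,"rz":0,"hand":1},{"dx":0,"dy":0,"dz":-0.1,"rx":0,"ry":0.006,"rz":0,"hand":1}]}}

```text
t: 18.62
tcp_pos: [0.6012, -0.1966, 0.0793]
tcp_rot: [-3.142, 0.013, 0.001]
force: [-0.5, 0.4, -0.8]
grip_width: 0.224
```

```bash
python3 -c "from h import *;st()"
```

```text
t 18.62 p [ 0.6012 -0.1966  0.0793] yaw -90.47 z [-3.e-04  0.e+00 -1.e+00] F [-0.54  0.42 -0.81] w 0.224 q6 1.18
```

{"name": "jog_arm", "arguments": {"rows": [{"dx":0,"dy":0,"dz":-0.08,"rx":0,"ry":0,"rz":0,"hand":1},{"dx":0,"dy":0,"dz":-0.06,"rx":0,"ry":0,"rz":0,"hand":1}]}}

```text
t: 18.78
tcp_pos: [0.6011, -0.1965, 0.0742]
tcp_rot: [-3.141, 0.013, 0.001]
force: [-0.1, -0.2, -1.3]
grip_width: 0.222
```

{"name": "jog_arm", "arguments": {"rows": [{"dx":0,"dy":0,"dz":-0.04,"rx":0,"ry":0,"rz":0,"hand":1}]}}

```text
t: 18.87
tcp_pos: [0.6009, -0.1964, 0.0726]
tcp_rot: [-3.141, 0.013, 0.002]
force: [0.5, -0.3, -1.4]
grip_width: 0.219
```

{"name": "jog_arm", "arguments": {"rows": [{"dx":0,"dy":0,"dz":-0.03,"rx":0,"ry":0,"rz":0,"hand":1}]}}

```text
t: 18.95
tcp_pos: [0.601, -0.1966, 0.0717]
tcp_rot: [-3.142, 0.013, 0.002]
force: [-1.7, -1.3, 2.5]
grip_width: 0.22
```

{"name": "jog_arm", "arguments": {"rows": [{"dx":0,"dy":0,"dz":-0.03,"rx":0,"ry":0,"rz":0,"hand":1}]}}

```text
t: 19.03
tcp_pos: [0.6012, -0.1969, 0.0711]
tcp_rot: [3.141, -0.013, -0.001]
force: [-2.2, 0.1, 3.5]
grip_width: 0.221
```

Shoulder contact at TCP z≈0.0717 (0.072 expected), so it is home. I relax and let go.

{"name": "jog_arm", "arguments": {"rows": [{"dx":0,"dy":0,"dz":0,"rx":0,"ry":0,"rz":0,"hand":1},{"dx":0,"dy":0,"dz":0,"rx":0,"ry":0,"rz":0,"hand":0.7},{"dx":0,"dy":0,"dz":0,"rx":0,"ry":0,"rz":0,"hand":0.6},{"dx":0,"dy":0,"dz":0,"rx":0,"ry":0,"rz":0,"hand":0.45},{"dx":0,"dy":0,"dz":0,"rx":0,"ry":0,"rz":0,"hand":0.4},{"dx":0,"dy":0,"dz":0,"rx":0,"ry":0,"rz":0,"hand":0.4},{"dx":0,"dy":0,"dz":0,"rx":0,"ry":0,"rz":0,"hand":0.4}]}}

```text
t: 19.62
tcp_pos: [0.6022, -0.197, 0.0724]
tcp_rot: [3.141, -0.013, 0.003]
force: [-0.7, -0.1, -0.2]
grip_width: 0.598
```

```bash
python3 - <<'E'
from h import *
st();cap('wrist','w10.png')
E
```

```text
t 19.62 p [ 0.6022 -0.197   0.0724] yaw -90.48 z [ 1.8e-03 -8.0e-04 -1.0e+00] F [-0.65 -0.13 -0.22] w 0.598 q6 1.18
```

View pics/w10.png

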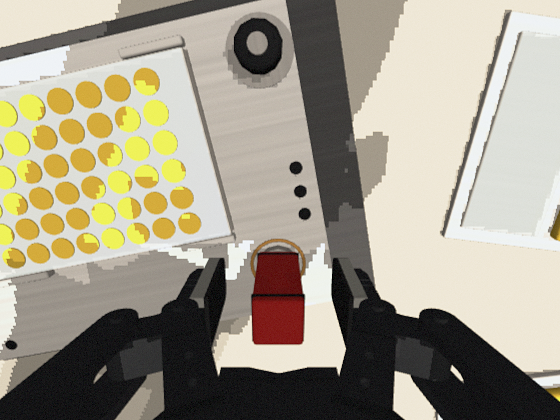

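Both pads are clear of the grip and the pin stands in the ring. I lift away straight up.

{"name": "jog_arm", "arguments": {"rows": [{"dx":0,"dy":0,"dz":0.2,"rx":0,"ry":0,"rz":0,"hand":0.4},{"dx":0,"dy":0,"dz":0.4,"rx":0,"ry":0,"rz":0,"hand":0.4},{"dx":0,"dy":0,"dz":0.6,"rx":0,"ry":0,"rz":0,"hand":0.4},{"dx":0,"dy":0,"dz":0.7,"rx":0,"ry":0,"rz":0,"hand":0.4},{"dx":0,"dy":0,"dz":0.8,"rx":0,"ry":0,"rz":0,"hand":0.4},{"dx":0,"dy":0,"dz":0.8,"rx":0,"ry":0,"rz":0,"hand":0.4},{"dx":0,"dy":0,"dz":0.6,"rx":0,"ry":0,"rz":0,"hand":0.4},{"dx":0,"dy":0,"dz":0,"rx":0,"ry":0,"rz":0,"hand":0.4}]}}

```text
t: 20.33
tcp_pos: [0.6, -0.1961, 0.2054]
tcp_rot: [3.141, -0.013, 0.0]
force: [0.9, 0.3, 1.4]
grip_width: 0.599
```

```bash
python3 - <<'E'
from h import *
st();cap('wrist','w11.png');cap('side','s11.png')
c=load('wrist_w11.npz');s=load('side_s11.npz')
o=np.zeros((420,800,3),np.uint8);o[:,:400]=c['frame'][:,80:480];o[:,400:]=cv2.resize(s['frame'][140:245,230:330],(400,420))
cv2.imwrite('pics/c11.png',o[:,:,::-1])
f=c['frame'];H,S,V=cv2.split(cv2.cvtColor(f,cv2.COLOR_RGB2HSV));m=(((H<8)|(H>172))&(S>150)).astype(np.uint8)
k,l,stt,ce=cv2.connectedComponentsWithStats(m)
for i in range(1,k):
  if stt[i,4]>80:print(stt[i],ce[i].round(1))
  if stt[i,4]>80:
    z=[dep(c,u,v) for v,u in np.argwhere(l==i)[::15]];print(np.percentile(np.array(z)[:,2],[5,50,90]),)
E
```

```text
t 20.33 p [ 0.6    -0.1961  0.2054] yaw -90.47 z [ 1.e-04 -1.e-04 -1.e+00] F [0.94 0.35 1.4 ] w 0.599 q6 1.18
[267 189  25  37 871] [279. 207.]
[0.05866829 0.09298913 0.09392332]
```

View pics/c11.png

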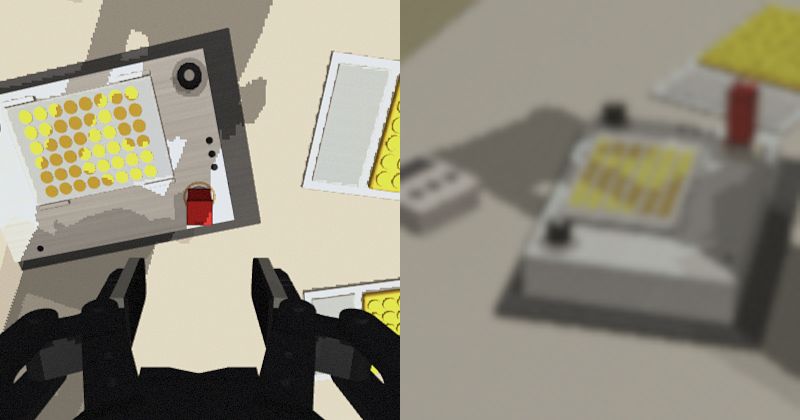

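The pin stands upright in the bush ring. Its top measures 0.093–0.094 m against 0.095 m when home, which is within calibration. The gripper is clear, so I hand in.

```bash
python3 -c "
from h import *
print(manip.finish_job());st()"
```

```text
the job is handed in; nothing more can be done
None
the job is handed in; nothing more can be done
```

The job is handed in at about 20.4 s: the pin is in the reference bush with its shoulder home, standing upright, and the gripper is clear of it.

- **Touches:** I took the smallest red bar, the one in the blue block, and touched the nest at marks one, two and three in that order. Each contact lasted roughly 0.8–0.9 s, and the highest force I read while touching was about 5.7 N. The touches were at y +80, y −77 and x −12 mm of the nest, all within 15 mm of the marks.
- **Bush position:** The touches gave a nest turn of 11.2° in the world frame and the bush at (0.6009, −0.1964). The wrist camera put it at (0.600, −0.197), so the two agree to about 1 mm. The stem went in with almost no side load, and the shoulder met the plate at about 3.5 N.
- **Last checks:** The pin is upright in the brass ring, with its top measured at 93–94 mm against 95 mm expected. That gap is within the camera calibration. The other things nearby looked undisturbed in the last pictures, but I did not measure them again.
- **Disagreement:** For the pin's starting position, the top camera differed from the wrist camera by 3–4 mm. I used the wrist view, and it proved right.

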